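# Pack the clocks, slide the tray into its holder and latch it

## Task

Get the small square clocks ready to go out: take the lamp holder out of the wooden tray and stand it upright on the table, then stand every clock upright on the floor of the tray's compartments. After that slide the loaded tray under the rails of the grey holder until it is fully home against the back stop, opening the latch arm first if it is in the way, and swing the latch arm fully shut behind the tray. Leave the tin and the jar where they are.

Things in the scene. Friction and masses are not known exactly. Their poses are not given: they have to be found in the camera images.
- tray: plywood tray, 200 mm long (x) by 166 wide (y), walls 27 high, 5 thick, floor 5 thick, lying on the table; origin under its centre at table level. Metal runner strips along both long sides reach out to y = +-92 mm, 10 to 16 mm above the table. +x is the end that enters the holder. About 0.5 kg; it is meant to be dragged along the table by its handle, not lifted
- tray_cell (a point): middle of the floor of one compartment, 5 mm above the table, at x = +47.5, y = +39 mm of the tray. The 2 x 2 compartments, each 93 x 76 mm, have their centres at x = +-47.5, y = +-39 mm; the dividers between them stand 22 mm above the floor, as do the walls. Axes as the tray's
- tray_handle (a point): grip point of the tray's handle, an upright wooden blade 12 mm thick (y), 50 mm long (x), standing out from the middle of the tray's rear (-x) end; 28 mm behind the end, 28 mm above the table; the blade's top is 46 mm above the table. Axes as the tray's
- holder: grey tray holder fixed to the table: two slotted rails (lips 24 to 30 mm above the table over the runner strips, 3.5 mm play to each side, mouth flared) and a back stop 50 mm high. x points into the holder, its mouth is at x = -100 mm. The table is its floor
- holder_home (a point): where the tray's origin lies when the tray is fully home against the back stop (the holder's origin); axes as the holder's. The tray must enter with its x along this x
- latch (a joint): angle of the latch arm, rad: 0 shut (arm across the rear of the tray in the mouth, against its stop), 1.9 fully open; it starts anywhere between and stays where it is left (light friction, about 1 N at the knob). The tray can pass only above about 1.5
- latch_knob (a point): grip point of the latch arm's upright round knob, 18 mm in diameter, top 84 mm above the table, this point 70 mm above the table; moves with the arm, on a circle of 72 mm radius about latch_pivot. Axes turn with the arm: y points from the knob to the pivot
- latch_pivot (a point): vertical axis of the latch arm, beside the holder's mouth at x = -112 mm, y = +114 mm of the holder; the steel arm (12 mm wide, 72 mm long) lies 10 to 24 mm above the table. Shut, the arm points along the holder's -y; it opens by swinging outwards through the holder's -x (clockwise from above)
- clock_a_mid (a point): middle of a small white table clock with a square face, 52 mm wide (y), 52 tall, 44 deep (x; 34 where it is solid); this point is 26 mm above its foot, z up as it stands, its face at -x. Best gripped across the depth, in its upper half. May be absent (None)
- clock_b_mid (a point): middle of a small pale plastic table clock with a square face, 58 mm wide (y), 58 tall, 50 deep (x; 40 where it is solid); this point is 29 mm above its foot, z up as it stands, its face at -x. Best gripped across the depth, in its upper half. May be absent (None)
- clock_c_mid (a point): middle of a small black table clock with a square face, 62 mm wide (y), 62 tall, 50 deep (x; 40 where it is solid); this point is 31 mm above its foot, z up as it stands, its face at -x. Best gripped across the depth, in its upper half. May be absent (None)
- clock_d_mid (a point): middle of a small black table clock with a square face, 62 mm wide (y), 62 tall, 50 deep (x; 40 where it is solid); this point is 31 mm above its foot, z up as it stands, its face at -x. Best gripped across the depth, in its upper half. May be absent (None)
- lamp_mid (a point): point 30 mm above the foot, on the axis of a round dark brown lamp holder, 42 mm in diameter, body 52 mm tall with a bent stub of flex on top to 69 mm; starts standing in a compartment of the tray. z up when it stands
- polish_tin_mid (a point): middle of a flat round tin, 72 mm across, 24 mm tall, a bystander
- jar_screws_mid (a point): middle of a glass jar with a yellow lid, 64 mm across, 112 mm tall, a bystander
There are look-alikes about, which are no part of the job. What is shaped like the part that bears lamp_mid but yellow is not meant.

How it is judged (in metres and radians):
On the way, in this order (a step that is already met when the one before it is completed fails the run):
1. the lamp holder stands on the table and every clock stands in the tray, while the tray is still well outside the holder (x of clock_a_mid in the frame of tray between -0.085 and 0.085 m and y of clock_a_mid in the frame of tray between -0.07 and 0.07 m and z of clock_a_mid in the frame of tray between 0.02 and 0.042 m and angle between each of clock_a_mid, clock_b_mid, clock_c_mid, clock_d_mid's own z axis and vertical below 0.2 rad and x of clock_b_mid in the frame of tray between -0.085 and 0.085 m and y of clock_b_mid in the frame of tray between -0.07 and 0.07 m and z of clock_b_mid in the frame of tray between 0.02 and 0.042 m and x of clock_c_mid in the frame of tray between -0.085 and 0.085 m and y of clock_c_mid in the frame of tray between -0.07 and 0.07 m and z of clock_c_mid in the frame of tray between 0.02 and 0.042 m and x of clock_d_mid in the frame of tray between -0.085 and 0.085 m and y of clock_d_mid in the frame of tray between -0.07 and 0.07 m and z of clock_d_mid in the frame of tray between 0.02 and 0.042 m and height (world z) of lamp_mid below 0.04 m and angle between lamp_mid's own z axis and vertical below 0.3 rad and horizontal distance between lamp_mid and tray above 0.13 m and contact force between lamp_holder and tray below 0.01 N and contact force between each of lamp_holder, clock_a, clock_b, clock_c, clock_d and the fingers below 0.05 N and x of tray in the frame of holder_home below -0.12 m), for 0.2 s.
2. the loaded tray is fully home in the holder (x of tray in the frame of holder_home between -0.006 and 0.004 m and y of tray in the frame of holder_home between -0.008 and 0.008 m and angle between the x axis of tray and the x axis of holder, either way round below 0.06 rad and height (world z) of tray below 0.006 m and angle between tray's own z axis and vertical below 0.05 rad and x of clock_a_mid in the frame of tray between -0.085 and 0.085 m and y of clock_a_mid in the frame of tray between -0.07 and 0.07 m and z of clock_a_mid in the frame of tray between 0.02 and 0.042 m and angle between each of clock_a_mid, clock_b_mid, clock_c_mid, clock_d_mid's own z axis and vertical below 0.2 rad and x of clock_b_mid in the frame of tray between -0.085 and 0.085 m and y of clock_b_mid in the frame of tray between -0.07 and 0.07 m and z of clock_b_mid in the frame of tray between 0.02 and 0.042 m and x of clock_c_mid in the frame of tray between -0.085 and 0.085 m and y of clock_c_mid in the frame of tray between -0.07 and 0.07 m and z of clock_c_mid in the frame of tray between 0.02 and 0.042 m and x of clock_d_mid in the frame of tray between -0.085 and 0.085 m and y of clock_d_mid in the frame of tray between -0.07 and 0.07 m and z of clock_d_mid in the frame of tray between 0.02 and 0.042 m), for 0.2 s.
3. the latch arm is shut behind the tray (x of tray in the frame of holder_home between -0.006 and 0.004 m and y of tray in the frame of holder_home between -0.008 and 0.008 m and angle between the x axis of tray and the x axis of holder, either way round below 0.06 rad and height (world z) of tray below 0.006 m and angle between tray's own z axis and vertical below 0.05 rad and value of joint latch below 0.12 rad), for 0.2 s.
At the end, for the whole second after the job is handed in: the tray is within 6 mm of fully home under the rails, every clock stands upright (within 0.2 rad) on its floor, the latch is within 0.12 rad of shut, the lamp holder stands upright on the table more than 130 mm from the tray's centre, and all is at rest and released (all of step 3 and x of clock_a_mid in the frame of tray between -0.085 and 0.085 m and y of clock_a_mid in the frame of tray between -0.07 and 0.07 m and z of clock_a_mid in the frame of tray between 0.02 and 0.042 m and angle between each of clock_a_mid, clock_b_mid, clock_c_mid, clock_d_mid's own z axis and vertical below 0.2 rad and x of clock_b_mid in the frame of tray between -0.085 and 0.085 m and y of clock_b_mid in the frame of tray between -0.07 and 0.07 m and z of clock_b_mid in the frame of tray between 0.02 and 0.042 m and x of clock_c_mid in the frame of tray between -0.085 and 0.085 m and y of clock_c_mid in the frame of tray between -0.07 and 0.07 m and z of clock_c_mid in the frame of tray between 0.02 and 0.042 m and x of clock_d_mid in the frame of tray between -0.085 and 0.085 m and y of clock_d_mid in the frame of tray between -0.07 and 0.07 m and z of clock_d_mid in the frame of tray between 0.02 and 0.042 m and height (world z) of lamp_mid below 0.04 m and angle between lamp_mid's own z axis and vertical below 0.3 rad and horizontal distance between lamp_mid and tray above 0.13 m and contact force between lamp_holder and tray below 0.01 N and linear speed of tray below 0.02 m/s); the robot touches nothing.
It fails at once if a bystander (tin, jar) is shoved more than 30 mm or knocked over (distance of any of polish_tin_mid, jar_screws_mid from where it was at the start of the episode above 0.03 m or angle between any of polish_tin_mid, jar_screws_mid's own z axis and vertical above 0.5 rad).
Of clock_a, clock_b, clock_c, clock_d only 3 to 4 are there at a start; the rules pass over those that are not, and their reading is None.
At some moment in a run one of clock_a, clock_b, clock_c, clock_d may be knocked a few centimetres aside while the robot is not near it.
Once in a run the grip may slacken for a moment while it holds something.
It also fails if it takes over 210 s, if anything falls off the work surface, if the arm or the gripper's body presses on something with over 40 N, if the wrist force passes 120 N, or if a joint passes its speed limit or range.

## Robot

A 7-joint arm with a two-finger parallel gripper is mounted at the origin on a cart in front of the work surface, level with it; the furniture and walls round the work are solid. World frame = base frame: x ahead of the robot, y to its left, z up, the work surface at z = 0. Lengths are in m, angles in degrees, forces in N, time in s.
With the tool pointing down it reaches from about 0.425 to 0.875 m from the base axis. Payload 4.7 kg.
Tool frame: the origin (TCP) lies between the finger pads; the fingertips stand env.finger_overhang ahead of it and the grasp point (between the pads) lies 5 mm behind it (env.finger_overhang is the distance from the TCP to the fingertips, in m); z points along the fingers, y is the line along which they close (so a half turn about z gives the same grasp; the last joint's range is limited). The gripper opens to 87 mm and grips with 3 to 60 N. Pads are 19 mm wide; open, the fingers measure 117 mm over their backs; the gripper's body (75 mm by 190 mm) begins 51 mm behind the grasp point.
Start: joints at [-62.332, 18.392, -4.016, 83.108, 1.295, 78.541, -3.26], TCP at [0.294, 0.58, 0.237] pointing down, gripper open.
Joint ranges: [-163.93, 163.93], [-17.29, 119.83], [-79.2, 71.16], [3.27, 140.29], [-89.18, 269.18], [5.43, 117.66], [-154.24, 154.24]. Speed limits (degrees/s): [147.25, 147.25, 180, 180, 180, 180, 180].

## Interface

Orientations are given as [roll, pitch, yaw] about the fixed x, y, z axes, in that order (R = Rz(yaw) Ry(pitch) Rx(roll)).
In Python, from cell import telemetry, eyes, env, models gives the robot as it stands. The module is installed in compiled form; this text tells all that it offers.
- The arm moves only by the tool drive_tool, never from a script. Its arguments are lists of equal length, an entry for each row: "angular": the turn, a rotation vector about the tool's x, y, z in rad, a list of three; "delta_pos": the shift along the tool's x, y, z in cm, a list of three; "gripper": the finger opening in cm, from 0 to 8.7. A call has 1 to 20 rows; each row shifts and turns the commanded pose from where the row before left it, along the tool's axes as they then stand; what a row does not reach is not made up. A row lasts 1/10 s, in which the tool goes at most 50 mm and 8.59 degrees, less where a joint would pass 70% of its speed; a pose out of reach is approached as far as the arm can. A call with a gripper value outside its range is refused whole. The fingers move at their own pace and stop on an object; "squeeze" is the grip in N (left out, the last holds). Time passes only in rows, so rows that do not move let the fingers close. It gives the time, the measured TCP pose, the force, the opening and the grip force at its end, in the units of the state.
- telemetry.get_obs(): the state, without advancing time (a new reading comes with each control period).
- eyes.read_camera(name): name is "scene" or "side" or "wrist"; returns a dict with "pixels" (384x512x3 uint8, red, green, blue), "mtx" (3x3 intrinsics, pixels), "origin" and "orientation" of the camera in the world. Camera axes: x right, y down, z forward; pixel columns grow to the right and rows downward; lengths in m; the calibration is good to about 2 mm. The wrist camera is an equidistant fisheye: a pixel r from the principal point sees the ray r / f radians off the axis. A picture is of the moment at which its call begins. There is no depth.
- env.sign_off(): hands the job in; it is judged then, once.
Trained networks look in a picture, given as the dict that the camera call returned (one of the last four; its "shot" number tells which), for a name from the list of things; names that differ only in an ending like _2 or _b are one class to them, and where a whole thing is asked for, a point or a joint stands for the part that bears it (a point fixed in the world has none). Each returns a list of dicts, best first, with "p" (0 to 1); they miss things now and then, are a little off and sometimes report something else, mostly with a low value. They report only what shows in the picture. A call takes as long as a camera call. They do not tell look-alikes from the thing itself.
- models.search_frame(picture, target): "centre" ([column, row] in pixels, amid what is visible of it).
- models.cut_out(picture, target): "pixels" (384x512 bool, what is visible of it) and "centre" ([column, row] in pixels, amid what is visible of it).
The state is a dict: "time_s": time; "qpos": joint angles; "joint_velocities": joint speeds; "effort": joint torques, N m; "tool_pos": TCP position; "tool_rot": TCP orientation; "force": force on the tool from outside, world axes, zero at the start; "wrist_torque": the same for the moment, N m; "grip_width": finger opening in m; "grasp_force": force on a finger pad.
Only numpy, scipy, OpenCV 4.12 (cv2) and the standard library are available. Lean on these libraries where they do the work, as an engineer would, in place of code of your own. Each camera call takes 0.05 s, during which the arm holds its last target. There are 200 camera calls.

## Working session

There is one attempt and no reset: what is moved stays moved. The work goes in short steps, Python scripts to look and compute and a tool call to move; the robot and the scene stay as the last step left them, time stands still between calls to the robot, and variables do not carry over. Pictures are saved under pics/ and viewed, at most 14 in all, crops included, and the job is handed in when it is done.

Besides the shell and the picture viewer there is one more tool, called after "Call:" as name(argument=value, ...), one argument or row to a line, values as JSON. drive_tool: Moves the arm, as the interface text tells. Its arguments: {"type":"object","properties":{"angular":{"type":"array","items":{"type":"array","items":{"type":"number"}}},"delta_pos":{"type":"array","items":{"type":"array","items":{"type":"number"}}},"gripper":{"type":"array","items":{"type":"number"}},"squeeze":{"type":"number"}},"required":["angular","delta_pos","gripper"]}

```bash
mkdir -p pics
python3 - <<'E'
from cell import telemetry, eyes, env, models
import cv2, numpy as np
print(telemetry.get_obs(), env.finger_overhang)
ims=[]
for n in ["scene","side","wrist"]:
    p=eyes.read_camera(n); print(n,p["mtx"],p["origin"],p["orientation"],p["shot"])
    cv2.imwrite(f"pics/{n}0.png",p["pixels"][:,:,::-1])
    if n!="wrist":
        for t in ["tray","tray_handle","holder","latch_knob","latch_pivot","clock_a_mid","clock_c_mid","lamp_mid","polish_tin_mid","jar_screws_mid"]:
            print(t,[(np.round(d["centre"]),round(d["p"],2)) for d in models.search_frame(p,t)])
E
```

```text
{'time_s': 0.0, 'qpos': array([-62.33172795,  18.43902806,  -4.01526472,  83.17446518,
         1.29527164,  78.53931256,  -3.25834322]), 'joint_velocities': array([-0.02542738, -0.06879205, -0.01181702,  0.0379672 , -0.06924655,
        0.03238359,  0.02502825]), 'effort': array([ 1.76070921e-04, -4.91286206e+01, -4.04068977e-01, -3.12524056e+01,
       -6.39024074e-02,  4.38190112e-02,  1.87051978e-04]), 'tool_pos': array([0.29349703, 0.57938775, 0.23546562]), 'tool_rot': array([-1.79892448e+02,  6.00396928e-03,  1.53142931e+02]), 'force': array([-0.88806352, -0.98134426, -0.64799122]), 'wrist_torque': array([0.08070206, 0.01278325, 0.02682916]), 'grasp_force': 0.0, 'grip_width': 0.0871657079672672} 0.014
scene [[354.82288985   0.         256.34968336]
 [  0.         354.82288985 200.55429666]
 [  0.           0.           1.        ]] [ 0.05514194 -0.44669708  0.85118327] [-141.96939008    0.38836696  -49.35192193] 1
tray [(array([262., 209.]), 0.83)]
tray_handle [(array([256., 210.]), 0.57)]
holder [(array([307., 279.]), 0.72), (array([160., 130.]), 0.63), (array([176., 180.]), 0
[... 738 characters left out ...]
50.]), 0.68)]
latch_knob [(array([230., 170.]), 0.53), (array([223., 271.]), 0.44)]
latch_pivot [(array([230., 175.]), 0.56)]
clock_a_mid [(array([287., 309.]), 0.92)]
clock_c_mid [(array([222., 272.]), 0.79)]
lamp_mid [(array([245., 230.]), 0.72), (array([197., 225.]), 0.71), (array([286., 312.]), 0.62), (array([316., 254.]), 0.54)]
polish_tin_mid [(array([192., 254.]), 0.97), (array([226., 312.]), 0.54)]
jar_screws_mid [(array([325., 224.]), 0.78), (array([259., 226.]), 0.73)]
wrist [[297.31863964   0.         252.90438766]
 [  0.         297.31863964 197.41386596]
 [  0.           0.           1.        ]] [0.23109417 0.61027701 0.38439965] [1.65179601e+02 1.40378663e-02 6.31525950e+01] 3
```

Run:
```python
import cv2
a=cv2.imread("pics/scene0.png")[90:340,100:450];b=cv2.imread("pics/side0.png")[110:360,110:410]
cv2.imwrite("pics/scene0c.png",cv2.resize(a,(800,571),interpolation=cv2.INTER_CUBIC));cv2.imwrite("pics/side0c.png",cv2.resize(b,(720,600),interpolation=cv2.INTER_CUBIC))
```

```text
(no output)
```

View pics/scene0c.png

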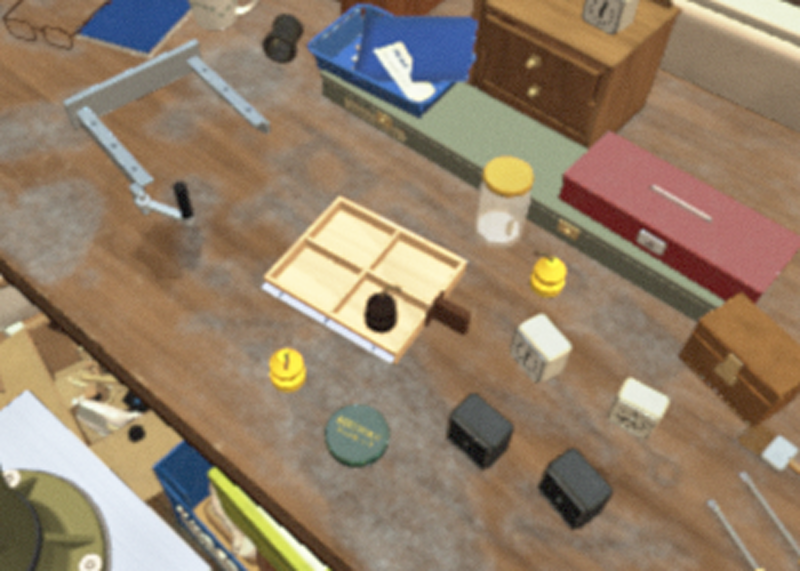

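View pics/side0c.png

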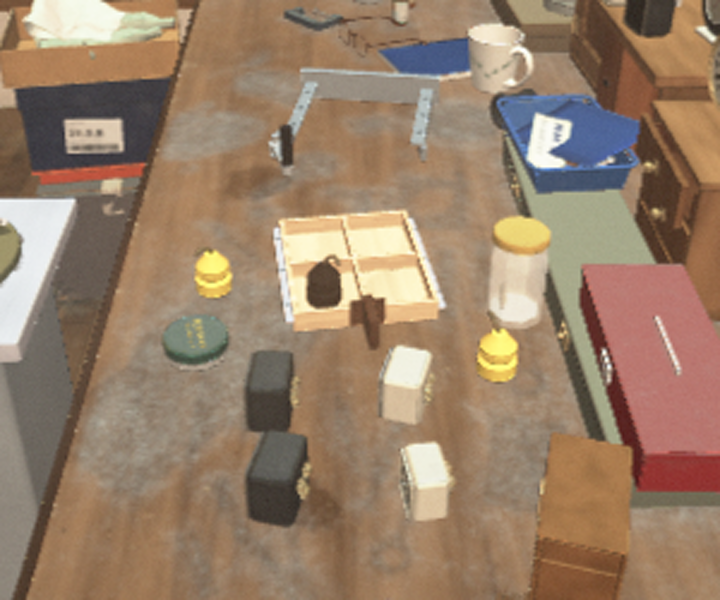

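```bash
cat > h.py <<'E'
from cell import telemetry, eyes, env, models
import cv2, numpy as np
from scipy.optimize import minimize
from scipy.spatial.transform import Rotation as Ro
def cam(p): return Ro.from_euler('xyz',p["orientation"],degrees=True).as_matrix(), np.array(p["origin"]), np.array(p["mtx"])
def proj(p,X):
    R,o,K=cam(p); c=(np.atleast_2d(X)-o)@R
    if K[0,0]<300:  # wrist fisheye
        r=np.hypot(c[:,0],c[:,1])+1e-12; th=np.arctan2(r,c[:,2]); return K[:2,2]+K[0,0]*(th/r)[:,None]*c[:,:2]
    return (c[:,:2]/c[:,2:])@np.diag([K[0,0],K[1,1]])+K[:2,2]
def onplane(p,uv,z):
    R,o,K=cam(p); d=(np.atleast_2d(uv)-K[:2,2])/K[0,0]
    if K[0,0]<300:
        th=np.linalg.norm(d,axis=1)[:,None]; v=np.hstack([d*np.sinc(th/np.pi)/np.where(th>0,th,1)*np.where(th>0,th,1),np.cos(th)])
    else: v=np.hstack([d,np.ones((len(d),1))])
    v=v@R.T; return o+v*((z-o[2])/v[:,2])[:,None]
def box(lx,ly,z0,z1,cx=0,cy=0):
    return np.array([[cx+sx*lx/2,cy+sy*ly/2,z] for sx in(-1,1) for sy in(-1,1) for z in(z0,z1)])
def place(P,q):
    c,s=np.cos(q[2]),np.sin(q[2]); return np.c_[P[:,0]*c-P[:,1]*s+q[0],P[:,0]*s+P[:,1]*c+q[1],P[:,2]]
S=4
def sil(p,parts,q):
    m=np.zeros((384*S,512*S),np.uint8)
    for P in parts:
        h=cv2.convexHull(((proj(p,place(P,q))+.5)*S).astype(np.float32)); cv2.fillConvexPoly(m,np.round(h).astype(np.int32),1)
    return cv2.resize(m.astype(np.float32),(512,384),interpolation=cv2.INTER_AREA)
def fit(views,parts,q0,yaws=(0,)):
    "views: list of (picture,mask); best pose x,y,yaw by silhouette"
    def cost(q): return sum(np.abs(sil(p,parts,q)-m).sum()/m.sum() for p,m in views)
    best=None
    for y in yaws:
        s=np.array([q0[0],q0[1],y])
        r=minimize(cost,s,method='Nelder-Mead',options=dict(initial_simplex=s+np.array([[0,0,0],[.012,0,0],[0,.012,0],[0,0,.25]]),xatol=2e-4,fatol=1e-3))
        if best is None or r.fun<best.fun: best=r
    return best.x,best.fun/len(views)
TRAY=[box(.200,.166,0,.027),box(.2,.184,.010,.016),box(.05,.012,.010,.046,-.125)]
CLK=dict(a=(.034,.052,.052),b=(.040,.058,.058),c=(.040,.062,.062))
def clk(k): d,w,h=CLK[k]; return [box(d,w,0,h)]
def cyl(r,z0,z1): a=np.linspace(0,2*np.pi,24,False); return [np.array([[r*np.cos(t),r*np.sin(t),z] for t in a for z in(z0,z1)])]
def masks(p,names,pmin=.2):
    out=[]
    for n in names:
        for d in models.cut_out(p,n):
            if d["p"]>pmin: out.append((n,round(d["p"],2),np.array(d["centre"]),d["pixels"].astype(np.float32)))
    return out
E
python3 - <<'E'
from h import *
import pickle
V={}
for n in ["scene","side"]:
    p=eyes.read_camera(n); V[n]=(p,masks(p,["tray","latch","clock_a_mid","clock_b_mid","clock_c_mid","clock_d_mid","lamp_mid","polish_tin_mid","jar_screws_mid"]))
    for k,pr,c,m in V[n][1]: print(n,k,pr,np.round(c),int(m.sum()),onplane(p,c,.026)[0].round(3))
pickle.dump(V,open("v0.pkl","wb"))
E
```

```text
scene tray 0.86 [259. 210.] 3435 [ 0.52  -0.05   0.026]
scene latch 0.64 [177. 179.] 182 [0.445 0.221 0.026]
scene clock_a_mid 0.75 [379. 268.] 438 [ 0.576 -0.405  0.026]
scene clock_a_mid 0.43 [178. 178.] 197 [0.449 0.221 0.026]
scene clock_b_mid 0.97 [335. 242.] 525 [ 0.572 -0.275  0.026]
scene clock_c_mid 0.97 [308. 278.] 633 [ 0.438 -0.283  0.026]
scene clock_d_mid 0.7 [351. 303.] 707 [ 0.451 -0.4    0.026]
scene lamp_mid 0.81 [342. 210.] 196 [ 0.675 -0.234  0.026]
scene lamp_mid 0.77 [267. 226.] 250 [ 0.494 -0.103  0.026]
scene lamp_mid 0.69 [226. 252.] 231 [ 0.357 -0.075  0.026]
scene polish_tin_mid 0.61 [256. 281.] 651 [ 0.347 -0.188  0.026]
scene jar_screws_mid 0.71 [320. 179.] 792 [ 0.732 -0.119  0.026]
side tray 0.74 [264. 221.] 2600 [ 0.549 -0.064  0.026]
side tray 0.37 [325. 222.] 1014 [ 0.723 -0.075  0.026]
side latch 0.55 [226. 174.] 156 [0.431 0.229 0.026]
side latch 0.46 [261. 152.] 1052 [0.563 0.405 0.026]
side clock_a_mid 0.94 [287. 311.] 620 [ 0.578 -0.404  0.026]
side clock_b_mid 0.63 [279. 271.] 619 [ 0.572 -0.276  0.026]
side clock_c_mid 0.59 [228. 171.] 130 [0.439 0.25  0.026]
side clock_c_mid 0.56 [220. 271.] 679 [ 0.43  -0.271  0.026]
side clock_d_mid 0.93 [226. 312.] 856 [ 0.449 -0.401  0.026]
side lamp_mid 0.84 [314. 257.] 277 [ 0.665 -0.228  0.026]
side lamp_mid 0.81 [246. 232.] 259 [ 0.496 -0.112  0.026]
side lamp_mid 0.68 [197. 223.] 230 [ 0.357 -0.065  0.026]
side lamp_mid 0.66 [261. 219.] 2811 [ 0.539 -0.055  0.026]
side lamp_mid 0.33 [323. 225.] 1021 [ 0.714 -0.089  0.026]
side polish_tin_mid 0.59 [189. 254.] 511 [ 0.348 -0.205  0.026]
side jar_screws_mid 0.86 [326. 222.] 1024 [ 0.723 -0.077  0.026]
```

Run:
```python
from h import *
import pickle
V=pickle.load(open("v0.pkl","rb"))
def get(n,k,pt):
    c=[x for x in V[n][1] if x[0]==k and np.linalg.norm(onplane(V[n][0],x[2],.026)[0][:2]-pt)<.06]
    return (V[n][0],c[0][3])
def run(k,name,pt,parts,yaws):
    v=[get(n,name,pt) for n in("scene","side")]
    for vv in (v,v[:1],v[1:]):
        q,f=fit(vv,parts,pt,yaws); print(k,q[:2].round(4),np.rad2deg(q[2]).round(1),round(f,3))
Y=np.deg2rad([-75,-45,-15,15,45,75])
run("tray","tray",(.53,-.05),TRAY,[np.pi/2,1.4,1.75])
for k,pt,kk in (("a",(.577,-.405),"a"),("b",(.572,-.275),"b"),("c",(.434,-.277),"c"),("d",(.45,-.4),"c")): run(k,f"clock_{k}_mid",pt,clk(kk),Y)
run("lamp","lamp_mid",(.495,-.11),cyl(.021,.005,.057),[0])
run("tin","polish_tin_mid",(.347,-.195),cyl(.036,0,.024),[0])
run("jar","jar_screws_mid",(.72,-.09),cyl(.032,0,.112),[0])
a=cv2.imread("pics/scene0.png")[95:195,115:235];b=cv2.imread("pics/side0.png")[130:190,210:310]
cv2.imwrite("pics/hold.png",np.vstack([cv2.resize(a,(400,333),interpolation=cv2.INTER_CUBIC),cv2.resize(b,(400,240),interpolation=cv2.INTER_CUBIC)]))
```

```text
tray [ 0.5278 -0.0435] 95.8 0.149
tray [ 0.5293 -0.045 ] 95.9 0.129
tray [ 0.5266 -0.0405] 96.1 0.158
a [ 0.5767 -0.4016] 8.1 0.153
a [ 0.5774 -0.4021] 8.0 0.133
a [ 0.5765 -0.4002] 7.7 0.165
b [ 0.5703 -0.2775] -21.9 0.153
b [ 0.5714 -0.2777] -7.5 0.14
b [ 0.5719 -0.2707] -24.3 0.156
c [ 0.4355 -0.2845] -8.3 0.141
c [ 0.4365 -0.2862] -0.7 0.118
c [ 0.4355 -0.2784] -9.0 0.144
d [ 0.446  -0.3987] -13.2 0.143
d [ 0.4454 -0.3993] -8.6 0.11
d [ 0.4461 -0.3965] -14.3 0.163
lamp [ 0.4897 -0.102 ] 7.5 0.318
lamp [ 0.4924 -0.1012] 5.6 0.307
lamp [ 0.4892 -0.1021] 11.2 0.314
tin [ 0.351  -0.1821] -14.8 0.124
tin [ 0.3534 -0.1823] -23.6 0.083
tin [ 0.3497 -0.1783] -6.5 0.137
jar [ 0.7082 -0.1269] 41.2 0.064
jar [ 0.7098 -0.1266] 18.7 0.062
jar [ 0.7091 -0.1243] 48.2 0.061
```

View pics/hold.png

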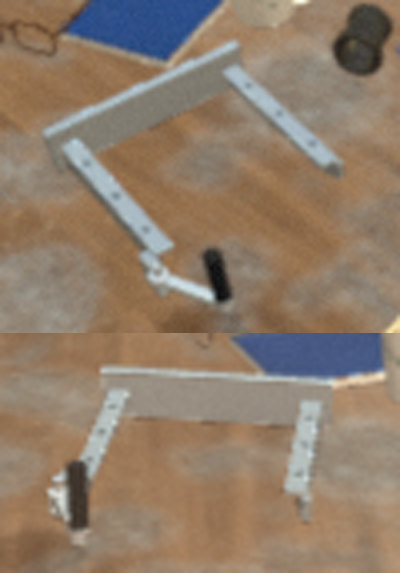

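Run:
```python
from h import *
import pickle
V=pickle.load(open("v0.pkl","rb")); sc,sd=V["scene"][0],V["side"][0]
def a(n,x,y,z): print(n,"scene",onplane(sc,[115+x/3.333,95+y/3.333],z)[0].round(4))
def b(n,x,y,z): print(n,"side",onplane(sd,[210+x/4,130+(y-333)/4],z)[0].round(4))
a("stopL",45,130,.05);b("stopL",103,368,.05)
a("stopR",238,42,.05);b("stopR",333,379,.05)
a("railNear mouth inner",172,246,.03);a("railNear back inner",82,138,.03);b("railNear back out",108,390,.03);b("railNear back in",128,390,.03)
a("railFar mouth in",326,172,.03);b("railFar mouth L",287,490,.03);b("railFar mouth R",308,493,.03);b("railFar back L",303,402,.03);b("railFar back R",321,402,.03);a("railFar back L",225,75,.03);a("railFar back R",238,66,.03)
a("pivot",157,272,.024);a("knobtop",210,254,.084);b("knobtop",77,463,.084)
```

```text
stopL scene [0.4641 0.4798 0.05  ]
stopL side [0.4637 0.481  0.05  ]
stopR scene [0.687 0.436 0.05 ]
stopR side [0.6898 0.4444 0.05  ]
railNear mouth inner scene [0.4517 0.2757 0.03  ]
railNear back inner scene [0.4915 0.4636 0.03  ]
railNear back out side [0.4682 0.4722 0.03  ]
railNear back in side [0.4882 0.4714 0.03  ]
railFar mouth in scene [0.6182 0.2357 0.03  ]
railFar mouth L side [0.6272 0.2485 0.03  ]
railFar mouth R side [0.6451 0.242  0.03  ]
railFar back L side [0.6601 0.4353 0.03  ]
railFar back R side [0.6777 0.4346 0.03  ]
railFar back L scene [0.6549 0.4264 0.03  ]
railFar back R scene [0.6743 0.427  0.03  ]
pivot scene [0.4235 0.266  0.024 ]
knobtop scene [0.441  0.1951 0.084 ]
knobtop side [0.4448 0.2005 0.084 ]
```

Call:
drive_tool(
  angular=[
    [0, 0, 0.1378],
    [0, 0, 0.1378],
    [0, 0, 0.1378],
    [0, 0, 0.1378],
    [0, 0, 0.1378],
    [0, 0, 0.1378],
    [0, 0, 0.1378],
    [0, 0, 0.1378],
    [0, 0, 0],
    [0, 0, 0],
    [0, 0, 0],
    [0, 0, 0],
    [0, 0, 0],
    [0, 0, 0],
    [0, 0, 0],
    [0, 0, 0],
    [0, 0, 0],
    [0, 0, 0],
  ],
  delta_pos=[
    [0, 0, 0],
    [0, 0, 0],
    [0, 0, 0],
    [0, 0, 0],
    [0, 0, 0],
    [0, 0, 0],
    [0, 0, 0],
    [0, 0, 0],
    [-3.8, 1.5, 0],
    [-3.8, 1.5, 0],
    [-3.8, 1.5, 0],
    [-3.8, 1.5, 0],
    [-3.8, 1.5, 0],
    [-3.8, 1.5, 0],
    [-3.8, 1.5, 0],
    [-3.8, 1.5, 0],
    [-3.8, 1.5, 0],
    [-3.8, 1.5, 0],
  ],
  gripper=[4, 4, 4, 4, 4, 4, 4, 4, 4, 4, 4, 4, 4, 4, 4, 4, 4, 4],
  squeeze=20,
)

```text
time_s: 3.95
tool_pos: [0.444, 0.1982, 0.2369]
tool_rot: [180.0, -0.0, 90.0]
force: [1.1, 0.9, -0.2]
grip_width: 0.0402
grasp_force: 0.0
```

Run:
```python
from h import *
o=telemetry.get_obs(); print(o["tool_pos"].round(4),o["tool_rot"].round(2),o["qpos"].round(0))
p=eyes.read_camera("wrist"); cv2.imwrite("pics/w1.png",p["pixels"][:,:,::-1])
for n in ["latch_knob","latch_pivot"]:
    for d in models.search_frame(p,n): print(n,d["p"],d["centre"],onplane(p,d["centre"],.07 if n=="latch_knob" else .024).round(4))
```

```text
[0.444  0.1982 0.2369] [ 1.7996e+02 -4.0000e-02  8.9980e+01] [-48.  -2.  20. 106.   1.  76. -28.]
latch_knob 0.7 [247.1, 158.3] [[0.4375 0.2267 0.07  ]]
latch_pivot 0.83 [244.2, 160.2] [[0.433  0.2185 0.024 ]]
```

View pics/w1.png

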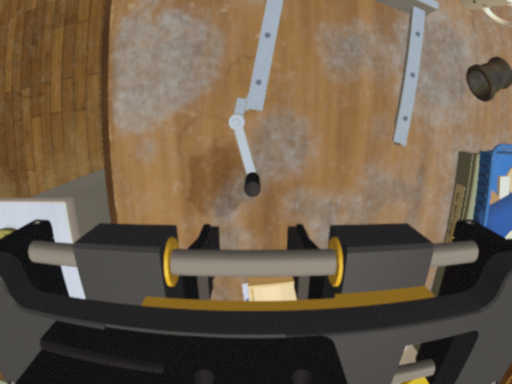

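Run:
```python
from h import *
p=eyes.read_camera("wrist"); print(p["origin"],p["orientation"])
for n,u,z in [("pivot",(236.5,121.5),.024),("knobtop",(252,188),.084),("knobbot",(252,178),.03),("nearmouthL",(249,107),.03),("nearmouthR",(264,109),.03),("nearfarR",(283,2),.03),("nearfarL",(267,2),.03),("farL",(394,141),.03),("farR",(407,144),.03),("farbackL",(412,12),.03),("farbackR",(424,14),.03)]: print(n,onplane(p,u,z)[0].round(4))
```

```text
[0.44474827 0.2655115  0.38490415] [ 1.65193684e+02 -2.73321730e-02 -3.64300590e-01]
pivot [0.4252 0.2646 0.024 ]
knobtop [0.4435 0.1961 0.084 ]
knobbot [0.4434 0.1961 0.03  ]
nearmouthL [0.4404 0.2818 0.03  ]
nearmouthR [0.4581 0.2793 0.03  ]
nearfarR [0.4822 0.4157 0.03  ]
nearfarL [0.4629 0.4152 0.03  ]
farL [0.626  0.2455 0.03  ]
farR [0.6461 0.2426 0.03  ]
farbackL [0.6575 0.4253 0.03  ]
farbackR [0.6772 0.4266 0.03  ]
```

Call:
drive_tool(
  angular=[
    [0, 0, 0],
    [0, 0, 0],
    [0, 0, 0],
    [0, 0, 0],
    [0, 0, 0],
    [0, 0, 0],
    [0, 0, 0],
    [0, 0, 0],
    [0, 0, 0],
    [0, 0, 0],
    [0, 0, 0],
    [0, 0, 0],
    [0, 0, 0],
    [0, 0, 0],
    [0, 0, 0],
    [0, 0, 0],
  ],
  delta_pos=[
    [-0.2, 0, 4],
    [0, 0, 4],
    [0, 0, 4],
    [0, 0, 3],
    [0, 0, 2.2],
    [0, 0, 0],
    [0, 0, 0],
    [0, 0, 0],
    [-0.3, -1.2, 0],
    [0, -0.9, 0],
    [0.05, -0.9, 0],
    [0.1, -0.7, 0],
    [0.3, -0.8, 0],
    [0.3, -0.8, 0],
    [0, 0, 0],
    [0, 0, 0],
  ],
  gripper=[4, 4, 4, 4, 4, 4, 2.2, 2.2, 2.2, 2.2, 2.2, 2.2, 2.2, 2.2, 2.2, 2.2],
)

```text
time_s: 5.75
tool_pos: [0.3903, 0.2027, 0.0646]
tool_rot: [180.0, -0.0, 90.0]
force: [0.5, -0.3, -0.4]
grip_width: 0.0223
grasp_force: 0.0
```

Call:
drive_tool(
  angular=[
    [0, 0, 0],
    [0, 0, 0],
    [0, 0, 0],
    [0, 0, 0],
    [0, 0, 0],
    [0, 0, 0],
    [0, 0, 0],
    [0, 0, 0],
    [0, 0, 0],
    [0, 0, 0],
    [0, 0, 0],
    [0, 0, 0],
    [0, 0, 0],
    [0, 0, 0],
    [0, 0, 0],
    [0, 0, 0],
    [0, 0, 0],
    [0, 0, 0],
    [0, 0, 0],
  ],
  delta_pos=[
    [0, 0, 0],
    [0, 0, -4],
    [0, 0, -4],
    [0, 0, -4],
    [0, 0, -4],
    [-3.9, 0.7, -1],
    [-3.9, 0.7, -1],
    [-3.9, 0.7, -1],
    [-3.9, 0.7, -1],
    [-3.9, 0.7, -1],
    [-3.9, 0.7, -1],
    [-3.9, 0.7, -1],
    [-3.9, 0.7, -1],
    [-3.9, 0.7, -1],
    [-3.9, 0.7, -1],
    [-3.9, 0.7, 0],
    [-3.9, 0.7, 0],
    [-3.9, 0.7, 0],
    [-3.9, 0.7, 0],
  ],
  gripper=[4, 4, 4, 5, 6, 6.5, 6.5, 6.5, 6.5, 6.5, 6.5, 6.5, 6.5, 6.5, 6.5, 6.5, 6.5, 6.5, 6.5],
)

```text
time_s: 7.65
tool_pos: [0.4891, -0.345, 0.3247]
tool_rot: [180.0, 0.0, 90.1]
force: [0.3, 0.9, 0.6]
grip_width: 0.0652
grasp_force: 0.0
```

Run:
```python
from h import *
p=eyes.read_camera("wrist"); cv2.imwrite("pics/w2.png",p["pixels"][:,:,::-1])
print(p["origin"])
Y=np.deg2rad([-60,-30,0,30,60])
T=dict(a=(.577,-.401),b=(.571,-.277),c=(.436,-.285),d=(.446,-.398))
ms=masks(p,["clock_a_mid","clock_c_mid","clock_b_mid","clock_d_mid"])
for k,pr,c,m in ms: print(k,pr,c.round(0),onplane(p,c,.03)[0].round(3))
for k,t in T.items():
    c=[x for x in ms if np.linalg.norm(onplane(p,x[2],.03)[0][:2]-t)<.045]
    if c: q,f=fit([(p,c[0][3])],clk('c' if k=='d' else k),t,Y); print(k,q[:2].round(4),np.rad2deg(q[2]).round(1),round(f,3))
for k,pr,c,m in masks(p,["lamp_mid"]): print(k,pr,c.round(0),onplane(p,c,.035)[0].round(3))
for k,pr,c,m in masks(p,["tray"])[:1]: q,f=fit([(p,m)],TRAY,(.528,-.0435),[1.6,1.7]); print(k,q[:2].round(4),np.rad2deg(q[2]).round(1),round(f,3))
```

```text
[ 0.48865798 -0.27627095  0.47242258]
clock_a_mid 0.62 [309. 205.] [ 0.576 -0.406  0.03 ]
clock_c_mid 0.89 [216. 128.] [ 0.434 -0.288  0.03 ]
clock_c_mid 0.58 [257.  12.] [ 0.495 -0.108  0.03 ]
clock_b_mid 0.64 [398.  30.] [ 0.722 -0.115  0.03 ]
clock_b_mid 0.61 [307. 126.] [ 0.569 -0.283  0.03 ]
clock_d_mid 0.64 [227. 202.] [ 0.449 -0.4    0.03 ]
a [ 0.5774 -0.4056] 5.0 0.132
b [ 0.5709 -0.2803] -18.1 0.118
c [ 0.4361 -0.2875] -4.4 0.124
d [ 0.4465 -0.4011] -14.0 0.149
lamp_mid 0.79 [174.   4.] [ 0.369 -0.088  0.035]
lamp_mid 0.7 [257.  11.] [ 0.495 -0.108  0.035]
lamp_mid 0.65 [162.  69.] [ 0.352 -0.194  0.035]
lamp_mid 0.64 [372.  96.] [ 0.67  -0.231  0.035]
tray [ 0.5288 -0.0449] 95.8 0.159
```

View pics/w2.png

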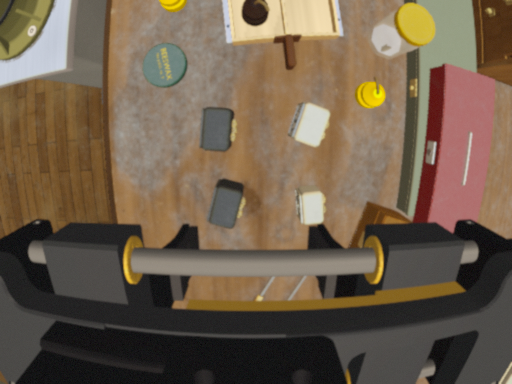

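Call:
drive_tool(
  angular=[
    [0, 0, 0],
    [0, 0, 0],
    [0, 0, 0],
    [0, 0, 0],
    [0, 0, 0],
    [0, 0, 0],
    [0, 0, 0],
    [0, 0, 0],
    [0, 0, 0],
    [0, 0, 0],
    [0, 0, 0],
    [0, 0, 0],
    [0, 0, 0],
    [0, 0, 0],
    [0, 0, 0],
    [0, 0, 0],
    [0, 0, 0],
    [0, 0, 0],
    [0, 0, 0],
  ],
  delta_pos=[
    [4, 0.05, 3],
    [4, 0.05, 3],
    [4, 0.05, 3],
    [4, 0.05, 3],
    [4, 0.05, 3],
    [4, 0.05, 3],
    [0, 0, 3],
    [0, 0, 3],
    [0, 0, 2],
    [0, 0, 2],
    [0, 0, 0],
    [0, 0, 0],
    [0, 0, 0],
    [0, 0, 0],
    [0, 0, 0],
    [0, 0, 0],
    [0, 0, 0],
    [0, 0, 0],
    [0, 0, 0],
  ],
  gripper=[6.5, 6.5, 6.5, 6.5, 6.5, 6.5, 6.5, 6.5, 6.5, 6.5, 6.5, 3, 3, 3, 3, 3, 3, 3, 3],
  squeeze=20,
)

```text
time_s: 9.9
tool_pos: [0.4919, -0.1036, 0.0452]
tool_rot: [180.0, -0.0, 90.0]
force: [-1.0, 1.3, 6.0]
grip_width: 0.0378
grasp_force: 20.2
```

Run:
```python
from h import *
import pickle
V=pickle.load(open("v0.pkl","rb")); sc,sd=V["scene"][0],V["side"][0]
w=dict(mtx=[[297.32,0,252.9],[0,297.32,197.41],[0,0,1]],origin=[.48866,-.27627,.47242],orientation=[165.19,-.03,-.27])
for z in (.03,.05,.07,.09,.11): print(z,"box",onplane(w,(368,205),z)[0].round(3),onplane(sd,(340.4,290.4),z)[0].round(3), "case",onplane(w,(413,55),z)[0].round(3),onplane(sc,(100+430/2.286,90+112/2.286),z)[0].round(3))
for u in ((320,95),(430,155),(560,235),(720,312)): print(onplane(sc,(100+u[0]/2.286,90+u[1]/2.286),0)[0].round(3))
```

```text
0.03 box [ 0.676 -0.407  0.03 ] [ 0.706 -0.351  0.03 ] case [ 0.75  -0.155  0.03 ] [0.81  0.067 0.03 ]
0.05 box [ 0.668 -0.401  0.05 ] [ 0.699 -0.372  0.05 ] case [ 0.738 -0.161  0.05 ] [0.792 0.054 0.05 ]
0.07 box [ 0.659 -0.395  0.07 ] [ 0.692 -0.392  0.07 ] case [ 0.726 -0.166  0.07 ] [0.773 0.042 0.07 ]
0.09 box [ 0.651 -0.389  0.09 ] [ 0.686 -0.412  0.09 ] case [ 0.714 -0.172  0.09 ] [0.755 0.029 0.09 ]
0.11 box [ 0.642 -0.383  0.11 ] [ 0.679 -0.432  0.11 ] case [ 0.702 -0.177  0.11 ] [0.737 0.017 0.11 ]
[0.757 0.241 0.   ]
[0.764 0.029 0.   ]
[ 0.757 -0.198 -0.   ]
[ 0.78  -0.417  0.   ]
```

Call:
drive_tool(
  angular=[
    [0, 0, 0],
    [0, 0, 0],
    [0, 0, 0],
    [0, 0, 0],
    [0, 0, 0],
    [0, 0, 0],
    [0, 0, 0],
    [0, 0, 0],
    [0, 0, 0],
    [0, 0, 0],
    [0, 0, 0],
    [0, 0, 0],
    [0, 0, 0],
    [0, 0, 0],
  ],
  delta_pos=[
    [0, 0, -2],
    [0, 0, -4],
    [0, 0, -4],
    [2, 2, 0],
    [3, 3, 0],
    [3, 3, 0],
    [3, 3, 0],
    [3, 3, 0],
    [2.9, 2.8, 0],
    [0, 0, 4],
    [0, 0, 3.5],
    [0, 0, 1.5],
    [0, 0, 0.5],
    [0, 0, 0],
  ],
  gripper=[3, 3, 3, 3, 3, 3, 3, 3, 3, 3, 3, 3, 3, 3],
)

```text
time_s: 11.3
tool_pos: [0.6597, 0.0648, 0.0499]
tool_rot: [180.0, 0.0, 89.9]
force: [0.6, -0.2, -0.3]
grip_width: 0.0376
grasp_force: 19.9
```

Call:
drive_tool(
  angular=[
    [0, 0, 0],
    [0, 0, 0],
    [0, 0, 0],
    [0, 0, 0],
  ],
  delta_pos=[
    [0, 0, 0.5],
    [0, 0, 0.3],
    [0, 0, 0.1],
    [0, 0, 0],
  ],
  gripper=[3, 3, 3, 3],
)

```text
time_s: 11.7
tool_pos: [0.6597, 0.0654, 0.041]
tool_rot: [180.0, -0.0, 90.0]
force: [-0.8, 0.8, 0.2]
grip_width: 0.0376
grasp_force: 19.9
```

Run:
```python
from h import *
p=eyes.read_camera("side"); cv2.imwrite("pics/s3.png",cv2.resize(p["pixels"][140:260,220:380,::-1],(800,600),interpolation=cv2.INTER_CUBIC))
```

```text
(no output)
```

View pics/s3.png

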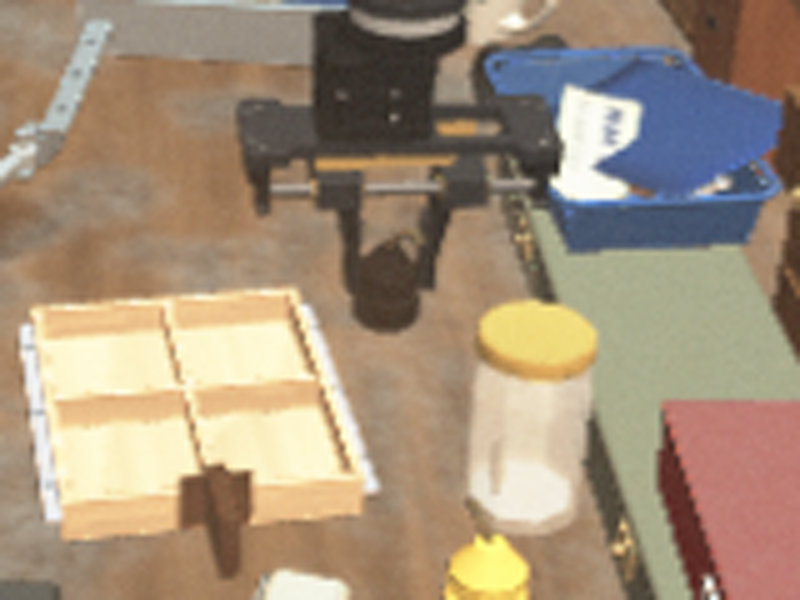

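Call:
drive_tool(
  angular=[
    [0, 0, 0],
    [0, 0, 0],
    [0, 0, 0],
    [0, 0, 0],
    [0, 0, 0],
    [0, 0, 0],
    [0, 0, 0],
    [0, 0, 0],
    [0, 0, 0],
    [0, 0, 0],
    [0, 0, 0],
    [0, 0, 0],
    [0, 0, 0],
    [0, 0, 0],
    [0, 0, 0],
    [0, 0, 0],
    [0, 0, 0],
    [0, 0, 0],
  ],
  delta_pos=[
    [0, 0, 0.1],
    [0, 0, 0],
    [0, 0, 0],
    [0, 0, 0],
    [0, 0, -2],
    [0, 0, -4],
    [0, 0, -4],
    [0, 0, -4],
    [0, 0, -4],
    [-4, -1, 0],
    [-4, -1, 0],
    [-4, -1, 0],
    [-4, -1, 0],
    [-4, -1, 0],
    [-4, -1, 0],
    [-4, -1, 0],
    [-4, -1, 0],
    [0, 0, 0],
  ],
  gripper=[3, 5, 6.5, 6.5, 7, 7.5, 7.5, 7.5, 7.5, 7.5, 7.5, 7.5, 7.5, 7.5, 7.5, 7.5, 7.5, 7.5],
)

```text
time_s: 13.55
tool_pos: [0.5754, -0.2632, 0.2203]
tool_rot: [-180.0, 0.3, 89.3]
force: [-0.7, 0.5, 0.6]
grip_width: 0.0753
grasp_force: 0.0
```

Run:
```python
from h import *
import pickle
V=pickle.load(open("v0.pkl","rb")); sc,sd=V["scene"][0],V["side"][0]
w=dict(mtx=[[297.32,0,252.9],[0,297.32,197.41],[0,0,1]],origin=[.48866,-.27627,.47242],orientation=[165.19,-.03,-.27])
for z in (.0,.03,.05,.07,.09,.11): print(z,"box",onplane(w,(368,203),z)[0].round(3),onplane(sc,(398.8,243.1),z)[0].round(3))
p=eyes.read_camera("scene"); q=eyes.read_camera("side")
for pp in (p,q):
  for n in ("lamp_mid",):
    for k,pr,c,m in masks(pp,[n]): print(k,pr,onplane(pp,c,.03)[0].round(3))
```

```text
0.0 box [ 0.689 -0.412  0.   ] [ 0.699 -0.408  0.   ]
0.03 box [ 0.676 -0.404  0.03 ] [ 0.676 -0.409  0.03 ]
0.05 box [ 0.667 -0.398  0.05 ] [ 0.661 -0.41   0.05 ]
0.07 box [ 0.659 -0.392  0.07 ] [ 0.646 -0.411  0.07 ]
0.09 box [ 0.651 -0.386  0.09 ] [ 0.631 -0.412  0.09 ]
0.11 box [ 0.642 -0.381  0.11 ] [ 0.616 -0.413  0.11 ]
lamp_mid 0.76 [ 0.357 -0.08   0.03 ]
lamp_mid 0.63 [ 0.659 -0.237  0.03 ]
lamp_mid 0.58 [0.658 0.064 0.03 ]
lamp_mid 0.68 [0.66 0.06 0.03]
lamp_mid 0.67 [ 0.666 -0.225  0.03 ]
lamp_mid 0.62 [ 0.359 -0.076  0.03 ]
lamp_mid 0.49 [ 0.438 -0.284  0.03 ]
```

Call:
drive_tool(
  angular=[
    [0, 0, 0],
    [0, 0, 0.116],
    [0, 0, 0.116],
    [0, 0, 0.117],
    [0, 0, 0],
    [0, 0, 0],
  ],
  delta_pos=[
    [0, 0, 0],
    [0, 0, 3],
    [0, 0, 3],
    [0, 0, 3],
    [0, 0, 0],
    [0, 0, 0],
  ],
  gripper=[7.5, 7.5, 7.5, 7.5, 7.5, 7.5],
)

```text
time_s: 14.35
tool_pos: [0.5798, -0.2537, 0.1298]
tool_rot: [-180.0, 0.0, 70.2]
force: [0.6, 0.4, 0.3]
grip_width: 0.075
grasp_force: 0.0
```

```bash
cat >> h.py <<'E'
def to(x,y,z,yaw=None):
    "tool-frame shift in cm (and turn in rad about tool z) from the measured pose to a world pose, tool pointing down"
    o=telemetry.get_obs(); P,r=o["tool_pos"],o["tool_rot"]
    R=Ro.from_euler('xyz',[180,0,r[2]],degrees=True).as_matrix()
    print("at",P.round(4),r.round(2),"shift cm",((np.array([x,y,z])-P)@R*100).round(2), "turn", None if yaw is None else round(np.deg2rad((r[2]-yaw+180)%360-180),3))
E
python3 -c "
from h import *
to(.5700,-.2803,.043,70)"
```

```text
at [ 0.5798 -0.2537  0.1298] [-1.7996e+02  2.0000e-02  7.0240e+01] shift cm [-2.83 -0.03  8.68] turn 0.004
```

Call:
drive_tool(
  angular=[
    [0, 0, 0],
    [0, 0, 0],
    [0, 0, 0],
    [0, 0, 0],
    [0, 0, 0],
    [0, 0, 0],
    [0, 0, 0],
    [0, 0, 0],
    [0, 0, 0],
    [0, 0, 0],
    [0, 0, 0],
    [0, 0, 0],
  ],
  delta_pos=[
    [-2.8, 0, 0],
    [0, 0, 3],
    [0, 0, 3],
    [0, 0, 2.7],
    [0, 0, 0],
    [0, 0, 0],
    [0, 0, 0],
    [0, 0, 0],
    [0, 0, 0],
    [0, 0, 0],
    [0, 0, 0],
    [0, 0, 0],
  ],
  gripper=[7.5, 7.5, 7.5, 7.5, 7.5, 3, 3, 3, 3, 3, 3, 3],
  squeeze=20,
)

```text
time_s: 15.55
tool_pos: [0.5703, -0.2812, 0.0432]
tool_rot: [179.9, -0.0, 70.0]
force: [-0.1, 0.5, 3.8]
grip_width: 0.0396
grasp_force: 19.9
```

Call:
drive_tool(
  angular=[
    [0, 0, 0],
    [0, 0, -0.116],
    [0, 0, -0.116],
    [0, 0, -0.117],
    [0, 0, 0],
    [0, 0, 0],
    [0, 0, 0],
    [0, 0, 0],
    [0, 0, 0],
    [0, 0, 0],
    [0, 0, 0],
    [0, 0, 0],
    [0, 0, 0],
    [0, 0, 0],
    [0, 0, 0],
    [0, 0, 0],
    [0, 0, 0],
    [0, 0, 0],
  ],
  delta_pos=[
    [0, 0, -2],
    [0, 0, -2],
    [0, 0, -2],
    [0, 0, -2],
    [2, 0, 0],
    [3.5, -0.1, 0],
    [3.5, -0.1, 0],
    [3.5, -0.1, 0],
    [3.5, -0.1, 0],
    [3.5, -0.1, 0],
    [3.5, -0.1, 0],
    [3.5, -0.2, 0],
    [2.3, -0.2, 0],
    [0, 0, 0],
    [0, 0, 3],
    [0, 0, 2],
    [0, 0, 1],
    [0, 0, 0],
  ],
  gripper=[3, 3, 3, 3, 3, 3, 3, 3, 3, 3, 3, 3, 3, 3, 3, 3, 3, 3],
)

```text
time_s: 17.35
tool_pos: [0.5586, 0.0059, 0.0612]
tool_rot: [-179.8, 0.1, 89.9]
force: [-0.2, 0.0, -1.0]
grip_width: 0.0397
grasp_force: 19.9
```

Run:
```python
from h import *
to(.560,.006,.049,90); print(telemetry.get_obs()["grip_width"])
p=eyes.read_camera("side"); cv2.imwrite("pics/s4.png",cv2.resize(p["pixels"][130:330,160:400,::-1],(720,600),interpolation=cv2.INTER_CUBIC))
```

```text
at [0.5586 0.0059 0.0612] [-1.7983e+02  7.0000e-02  8.9910e+01] shift cm [0.01 0.14 1.22] turn -0.002
0.0397034943710856
```

View pics/s4.png

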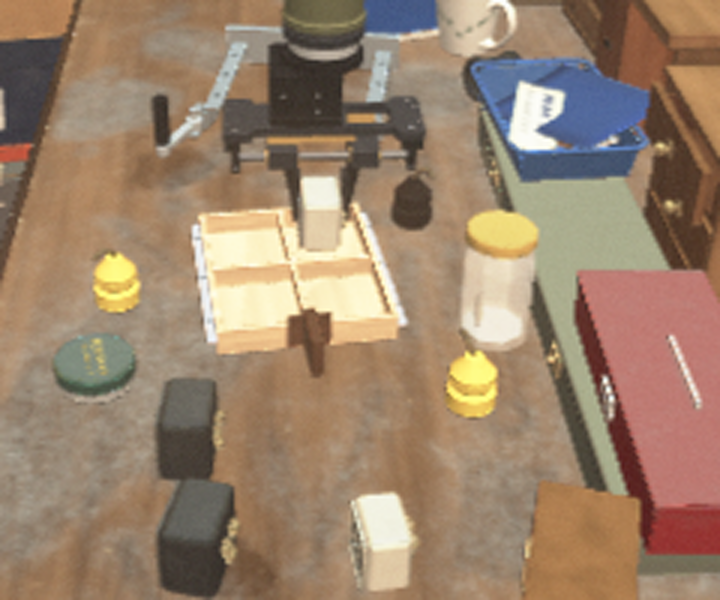

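Call:
drive_tool(
  angular=[
    [0, 0, 0],
    [0, 0, 0],
    [0, 0, 0],
    [0, 0, 0],
    [0, 0, 0],
    [0, 0, 0],
    [0, 0, 0],
    [0, 0, 0],
    [0, 0, 0],
    [0, 0, 0],
  ],
  delta_pos=[
    [0, 0, 0.7],
    [0, 0, 0.4],
    [0, 0, 0.2],
    [0, 0, 0],
    [0, 0, 0],
    [0, 0, 0],
    [0, 0, -2],
    [0, 0, -3],
    [0, 0, -4],
    [0, 0, -4],
  ],
  gripper=[3, 3, 3, 3, 4.5, 5.5, 5.5, 5.5, 5.5, 5.5],
)

```text
time_s: 18.4
tool_pos: [0.5596, 0.0067, 0.181]
tool_rot: [-180.0, 0.0, 90.0]
force: [0.1, 0.6, 0.7]
grip_width: 0.0548
grasp_force: 0.0
```

Run:
```python
from h import *
to(.4361,-.287,.18,85)
```

```text
at [0.5596 0.0067 0.181 ] [-1.7998e+02  1.0000e-02  8.9960e+01] shift cm [-29.38 -12.33   0.1 ] turn 0.086
```

Call:
drive_tool(
  angular=[
    [0, 0, 0],
    [0, 0, 0],
    [0, 0, 0],
    [0, 0, 0],
    [0, 0, 0],
    [0, 0, 0],
    [0, 0, 0],
    [0, 0, 0],
    [0, 0, 0.087],
    [0, 0, 0],
  ],
  delta_pos=[
    [-3, -1.2, 0],
    [-4, -1.6, 0],
    [-4, -1.7, 0],
    [-4, -1.7, 0],
    [-4, -1.7, 0],
    [-4, -1.7, 0],
    [-4, -1.6, 0],
    [-2.4, -1.1, 0],
    [0, 0, 0],
    [0, 0, 0],
  ],
  gripper=[7.5, 7.5, 7.5, 7.5, 7.5, 7.5, 7.5, 7.5, 7.5, 7.5],
)

```text
time_s: 19.4
tool_pos: [0.4363, -0.2881, 0.1799]
tool_rot: [180.0, -0.0, 84.8]
force: [0.1, 0.1, -0.5]
grip_width: 0.0752
grasp_force: 0.0
```

```bash
cat >> h.py <<'E'
def seeclocks(T,cams=("wrist",)):
    "refit the named clocks {k:(x,y,kind)} in the given cameras"
    for n in cams:
        p=eyes.read_camera(n); ms=masks(p,["clock_a_mid","clock_b_mid","clock_c_mid","clock_d_mid"])
        for k,t in T.items():
            c=sorted([x for x in ms if x[3].sum()<6000],key=lambda x:np.linalg.norm(onplane(p,x[2],.03)[0][:2]-t[:2]))
            if c and np.linalg.norm(onplane(p,c[0][2],.03)[0][:2]-t[:2])<.08:
                q,f=fit([(p,c[0][3])],clk(t[2]),onplane(p,c[0][2],.03)[0][:2],np.deg2rad([-60,-30,0,30,60])); print(n,k,c[0][2].round(0),q[:2].round(4),np.rad2deg(q[2]).round(1),round(f,3))
            else: print(n,k,"not seen")
E
python3 - <<'E'
from h import *
seeclocks(dict(c=(.4361,-.2875,'c')))
to(.4361,-.287,.047,85)
E
```

```text
wrist c [253. 191.] [ 0.4358 -0.2859] -6.7 0.133
at [ 0.4373 -0.2862  0.1796] [ 1.7999e+02 -2.0000e-02  8.5160e+01] shift cm [-0.09 -0.12 13.26] turn 0.003
```

Call:
drive_tool(
  angular=[
    [0, 0, 0],
    [0, 0, 0],
    [0, 0, 0],
    [0, 0, 0],
    [0, 0, 0],
    [0, 0, 0],
    [0, 0, 0],
    [0, 0, 0],
    [0, 0, 0],
    [0, 0, 0],
    [0, 0, 0],
    [0, 0, 0],
    [0, 0, 0],
    [0, 0, -0.087],
    [0, 0, 0],
    [0, 0, 0],
  ],
  delta_pos=[
    [0, -0.1, 3],
    [0, 0, 3],
    [0, 0, 3],
    [0, 0, 3],
    [0, 0, 1.2],
    [0, 0, 0],
    [0, 0, 0],
    [0, 0, 0],
    [0, 0, 0],
    [0, 0, 0],
    [0, 0, 0],
    [0, 0, 0],
    [0, 0, -2],
    [0, 0, -3],
    [0, 0, -4],
    [0, 0, 0],
  ],
  gripper=[7.5, 7.5, 7.5, 7.5, 7.5, 7.5, 3, 3, 3, 3, 3, 3, 3, 3, 3, 3],
)

```text
time_s: 21.25
tool_pos: [0.4383, -0.289, 0.1418]
tool_rot: [179.6, 0.1, 90.0]
force: [0.6, -0.3, -1.1]
grip_width: 0.0399
grasp_force: 20.0
```

Run:
```python
from h import *
to(.483,-.001,.137,90); print(telemetry.get_obs()["grip_width"])
```

```text
at [ 0.4383 -0.289   0.1418] [1.7955e+02 1.2000e-01 8.9950e+01] shift cm [28.8   4.45  0.48] turn -0.001
0.0398689075002634
```

Call:
drive_tool(
  angular=[
    [0, 0, 0],
    [0, 0, 0],
    [0, 0, 0],
    [0, 0, 0],
    [0, 0, 0],
    [0, 0, 0],
    [0, 0, 0],
    [0, 0, 0],
    [0, 0, 0],
    [0, 0, 0],
    [0, 0, 0],
    [0, 0, 0],
    [0, 0, 0],
    [0, 0, 0],
  ],
  delta_pos=[
    [2, 0.3, 0],
    [3.5, 0.6, 0],
    [4, 0.6, 0],
    [4, 0.6, 0],
    [4, 0.6, 0],
    [4, 0.6, 0],
    [4, 0.6, 0],
    [3.3, 0.6, 0],
    [0, 0, 0],
    [0, 0, 3],
    [0, 0, 2.5],
    [0, 0, 1.5],
    [0, 0, 0],
    [0, 0, 0],
  ],
  gripper=[3, 3, 3, 3, 3, 3, 3, 3, 3, 3, 3, 3, 3, 3],
)

```text
time_s: 22.65
tool_pos: [0.4807, 0.0003, 0.0675]
tool_rot: [-180.0, 0.0, 89.9]
force: [-0.3, -0.1, -0.9]
grip_width: 0.0402
grasp_force: 20.0
```

Run:
```python
from h import *
to(.483,-.001,.053,90); print(telemetry.get_obs()["grip_width"])
```

```text
at [4.807e-01 3.000e-04 6.750e-02] [-1.7996e+02  5.0000e-02  8.9920e+01] shift cm [-0.13  0.23  1.45] turn -0.001
0.04024035601039317
```

Call:
drive_tool(
  angular=[
    [0, 0, 0],
    [0, 0, 0],
    [0, 0, 0],
    [0, 0, 0],
    [0, 0, 0],
    [0, 0, 0],
    [0, 0, 0],
    [0, 0, 0],
    [0, 0, 0],
    [0, 0, 0],
  ],
  delta_pos=[
    [-0.1, 0.2, 0.7],
    [0, 0, 0.5],
    [0, 0, 0.2],
    [0, 0, 0],
    [0, 0, 0],
    [0, 0, 0],
    [0, 0, -2],
    [0, 0, -3],
    [0, 0, -4],
    [0, 0, -4],
  ],
  gripper=[3, 3, 3, 3, 4.5, 5.5, 5.5, 5.5, 5.5, 5.5],
)

```text
time_s: 23.65
tool_pos: [0.4826, -0.0002, 0.185]
tool_rot: [-180.0, 0.0, 89.9]
force: [1.2, 0.9, -0.0]
grip_width: 0.0546
grasp_force: 0.0
```

Run:
```python
from h import *
to(.4465,-.401,.18,76)
```

```text
at [ 4.826e-01 -2.000e-04  1.850e-01] [-1.800e+02  1.000e-02  8.995e+01] shift cm [-40.08  -3.58   0.5 ] turn 0.243
```

Call:
drive_tool(
  angular=[
    [0, 0, 0],
    [0, 0, 0],
    [0, 0, 0],
    [0, 0, 0],
    [0, 0, 0],
    [0, 0, 0],
    [0, 0, 0],
    [0, 0, 0],
    [0, 0, 0],
    [0, 0, 0],
    [0, 0, 0.122],
    [0, 0, 0.122],
    [0, 0, 0],
  ],
  delta_pos=[
    [-4, -0.4, 0],
    [-4, -0.4, 0],
    [-4, -0.4, 0],
    [-4, -0.4, 0],
    [-4, -0.4, 0],
    [-4, -0.4, 0],
    [-4, -0.3, 0],
    [-4, -0.3, 0],
    [-4, -0.3, 0],
    [-4, -0.3, 0],
    [0, 0, 0],
    [0, 0, 0],
    [0, 0, 0],
  ],
  gripper=[5.5, 7.5, 7.5, 7.5, 7.5, 7.5, 7.5, 7.5, 7.5, 7.5, 7.5, 7.5, 7.5],
)

```text
time_s: 24.95
tool_pos: [0.4465, -0.4005, 0.1835]
tool_rot: [-180.0, 0.0, 75.9]
force: [-0.0, 0.1, 0.4]
grip_width: 0.0746
grasp_force: 0.0
```

Run:
```python
from h import *
seeclocks(dict(d=(.4465,-.401,'c')))
to(.4465,-.401,.047,76)
```

```text
wrist d [254. 187.] [ 0.4463 -0.4002] -15.6 0.129
at [ 0.4472 -0.3993  0.1837] [ 1.7997e+02 -3.0000e-02  7.6160e+01] shift cm [-0.18 -0.03 13.67] turn 0.003
```

Call:
drive_tool(
  angular=[
    [0, 0, 0],
    [0, 0, 0],
    [0, 0, 0],
    [0, 0, 0],
    [0, 0, 0],
    [0, 0, 0],
    [0, 0, 0],
    [0, 0, 0],
    [0, 0, 0],
    [0, 0, 0],
    [0, 0, 0],
    [0, 0, 0],
    [0, 0, 0],
    [0, 0, -0.122],
    [0, 0, -0.122],
    [0, 0, 0],
    [0, 0, 0],
  ],
  delta_pos=[
    [-0.1, 0, 3],
    [0, 0, 3],
    [0, 0, 3],
    [0, 0, 3],
    [0, 0, 1.6],
    [0, 0, 0],
    [0, 0, 0],
    [0, 0, 0],
    [0, 0, 0],
    [0, 0, 0],
    [0, 0, 0],
    [0, 0, 0],
    [0, 0, -2],
    [0, 0, -3],
    [0, 0, -4],
    [0, 0, 0],
    [0, 0, 0],
  ],
  gripper=[7.5, 7.5, 7.5, 7.5, 7.5, 7.5, 3, 3, 3, 3, 3, 3, 3, 3, 3, 3, 3],
)

```text
time_s: 26.9
tool_pos: [0.4468, -0.401, 0.1381]
tool_rot: [179.9, 0.0, 89.9]
force: [-0.3, 0.2, -1.3]
grip_width: 0.0403
grasp_force: 19.9
```

Run:
```python
from h import *
to(.492,-.096,.137,90); print(telemetry.get_obs()["grip_width"])
```

```text
at [ 0.4468 -0.401   0.1381] [179.9    0.    89.93] shift cm [30.5   4.48  0.11] turn -0.001
0.04029838868058679
```

Call:
drive_tool(
  angular=[
    [0, 0, 0],
    [0, 0, 0],
    [0, 0, 0],
    [0, 0, 0],
    [0, 0, 0],
    [0, 0, 0],
    [0, 0, 0],
    [0, 0, 0],
    [0, 0, 0],
    [0, 0, 0],
    [0, 0, 0],
    [0, 0, 0],
    [0, 0, 0],
    [0, 0, 0],
  ],
  delta_pos=[
    [2, 0.3, 0],
    [3.5, 0.6, 0],
    [4, 0.6, 0],
    [4, 0.6, 0],
    [4, 0.6, 0],
    [4, 0.6, 0],
    [4, 0.6, 0],
    [3, 0.4, 0],
    [2, 0.2, 0],
    [0, 0, 3],
    [0, 0, 2.5],
    [0, 0, 1.4],
    [0, 0, 0],
    [0, 0, 0],
  ],
  gripper=[3, 3, 3, 3, 3, 3, 3, 3, 3, 3, 3, 3, 3, 3],
)

```text
time_s: 28.3
tool_pos: [0.4908, -0.0961, 0.0679]
tool_rot: [-179.9, 0.0, 89.9]
force: [1.0, -0.3, -1.5]
grip_width: 0.0398
grasp_force: 19.9
```

Run:
```python
from h import *
to(.492,-.096,.053,90); print(telemetry.get_obs()["grip_width"])
```

```text
at [ 0.4908 -0.0961  0.0679] [-1.7989e+02  5.0000e-02  8.9930e+01] shift cm [0.01 0.12 1.49] turn -0.001
0.03977831761693138
```

Call:
drive_tool(
  angular=[
    [0, 0, 0],
    [0, 0, 0],
    [0, 0, 0],
    [0, 0, 0],
    [0, 0, 0],
    [0, 0, 0],
    [0, 0, 0],
    [0, 0, 0],
    [0, 0, 0],
    [0, 0, 0],
  ],
  delta_pos=[
    [0, 0.1, 0.7],
    [0, 0, 0.5],
    [0, 0, 0.2],
    [0, 0, 0],
    [0, 0, 0],
    [0, 0, 0],
    [0, 0, -2],
    [0, 0, -3],
    [0, 0, -4],
    [0, 0, -4],
  ],
  gripper=[3, 3, 3, 3, 4.5, 5.5, 5.5, 5.5, 5.5, 5.5],
)

```text
time_s: 29.3
tool_pos: [0.4923, -0.0964, 0.1858]
tool_rot: [-180.0, 0.0, 89.9]
force: [0.5, 1.6, 0.6]
grip_width: 0.055
grasp_force: 0.0
```

Run:
```python
from h import *
to(.577,-.4055,.18,95)
```

```text
at [ 0.4923 -0.0964  0.1858] [-1.7997e+02  3.0000e-02  8.9920e+01] shift cm [-30.9    8.51   0.58] turn -0.089
```

Call:
drive_tool(
  angular=[
    [0, 0, 0],
    [0, 0, 0],
    [0, 0, 0],
    [0, 0, 0],
    [0, 0, 0],
    [0, 0, 0],
    [0, 0, 0],
    [0, 0, 0],
    [0, 0, -0.087],
    [0, 0, 0],
    [0, 0, 0],
  ],
  delta_pos=[
    [-3, 0.8, 0],
    [-4, 1.1, 0],
    [-4, 1.1, 0],
    [-4, 1.1, 0],
    [-4, 1.1, 0],
    [-4, 1.1, 0],
    [-4, 1.1, 0],
    [-3.9, 1.1, 0],
    [0, 0, 0],
    [0, 0, 0],
    [0, 0, 0],
  ],
  gripper=[5.5, 7.5, 7.5, 7.5, 7.5, 7.5, 7.5, 7.5, 7.5, 7.5, 7.5],
)

```text
time_s: 30.4
tool_pos: [0.5779, -0.4043, 0.1846]
tool_rot: [180.0, -0.0, 94.9]
force: [-0.4, 1.0, -0.4]
grip_width: 0.0746
grasp_force: 0.0
```

Run:
```python
from h import *
seeclocks(dict(a=(.577,-.405,'a')))
to(.577,-.405,.041,95)
```

```text
wrist a [252. 190.] [ 0.5767 -0.4054] 6.5 0.165
at [ 0.5781 -0.4037  0.1849] [ 1.7995e+02 -2.0000e-02  9.5020e+01] shift cm [-0.12 -0.13 14.39] turn 0.0
```

Call:
drive_tool(
  angular=[
    [0, 0, 0],
    [0, 0, 0],
    [0, 0, 0],
    [0, 0, 0],
    [0, 0, 0],
  ],
  delta_pos=[
    [-0.1, -0.1, 3],
    [0, 0, 3],
    [0, 0, 3],
    [0, 0, 2.5],
    [0, 0, 1.5],
  ],
  gripper=[7.5, 7.5, 7.5, 7.5, 7.5],
)

```text
time_s: 31.15
tool_pos: [0.5763, -0.4044, 0.0524]
tool_rot: [-179.9, -0.1, 95.0]
force: [-0.8, 0.0, -1.0]
grip_width: 0.0747
grasp_force: 0.0
```

Call:
drive_tool(
  angular=[
    [0, 0, 0],
    [0, 0, 0],
    [0, 0, 0],
  ],
  delta_pos=[
    [0, 0, 0.7],
    [0, 0, 0.7],
    [0, 0, 0],
  ],
  gripper=[7.5, 7.5, 7.5],
)

```text
time_s: 31.45
tool_pos: [0.5768, -0.406, 0.0407]
tool_rot: [180.0, 0.0, 95.0]
force: [-0.0, 0.9, 0.2]
grip_width: 0.0751
grasp_force: 0.0
```

Call:
drive_tool(
  angular=[
    [0, 0, 0],
    [0, 0, 0],
    [0, 0, 0],
    [0, 0, 0],
    [0, 0, 0],
    [0, 0, 0],
    [0, 0, 0],
    [0, 0, 0.087],
    [0, 0, 0],
    [0, 0, 0],
    [0, 0, 0],
  ],
  delta_pos=[
    [0, 0, 0],
    [0, 0, 0],
    [0, 0, 0],
    [0, 0, 0],
    [0, 0, 0],
    [0, 0, 0],
    [0, 0, -2],
    [0, 0, -3],
    [0, 0, -4],
    [0, 0, 0],
    [0, 0, 0],
  ],
  gripper=[3, 3, 3, 3, 3, 3, 3, 3, 3, 3, 3],
)

```text
time_s: 32.55
tool_pos: [0.5771, -0.4068, 0.133]
tool_rot: [179.8, 0.1, 90.0]
force: [-0.2, -0.1, -1.7]
grip_width: 0.0337
grasp_force: 20.0
```

Run:
```python
from h import *
to(.566,-.088,.131,90); print(telemetry.get_obs()["grip_width"])
```

```text
at [ 0.5771 -0.4068  0.133 ] [1.7984e+02 8.0000e-02 8.9980e+01] shift cm [31.88 -1.13  0.2 ] turn -0.0
0.03371306158819494
```

Call:
drive_tool(
  angular=[
    [0, 0, 0],
    [0, 0, 0],
    [0, 0, 0],
    [0, 0, 0],
    [0, 0, 0],
    [0, 0, 0],
    [0, 0, 0],
    [0, 0, 0],
    [0, 0, 0],
    [0, 0, 0],
    [0, 0, 0],
    [0, 0, 0],
    [0, 0, 0],
  ],
  delta_pos=[
    [2, -0.1, 0],
    [3.9, -0.1, 0],
    [4, -0.2, 0],
    [4, -0.2, 0],
    [4, -0.2, 0],
    [4, -0.2, 0],
    [4, -0.2, 0],
    [4, 0, 0],
    [2, 0, 0],
    [0, 0, 0],
    [0, 0, 3],
    [0, 0, 0],
    [0, 0, 0],
  ],
  gripper=[3, 3, 3, 3, 3, 3, 3, 3, 3, 3, 3, 3, 3],
)

```text
time_s: 33.85
tool_pos: [0.5637, -0.0883, 0.1003]
tool_rot: [-179.9, 0.0, 89.9]
force: [0.2, -0.2, 0.3]
grip_width: 0.0342
grasp_force: 20.0
```

Run:
```python
from h import *
to(.566,-.088,.0465,90); print(telemetry.get_obs()["grip_width"])
p=eyes.read_camera("side"); cv2.imwrite("pics/s5.png",cv2.resize(p["pixels"][130:280,190:390,::-1],(800,600),interpolation=cv2.INTER_CUBIC))
```

```text
at [ 0.5637 -0.0883  0.1003] [-1.7988e+02  4.0000e-02  8.9870e+01] shift cm [0.03 0.22 5.38] turn -0.002
0.034200666155658456
```

View pics/s5.png

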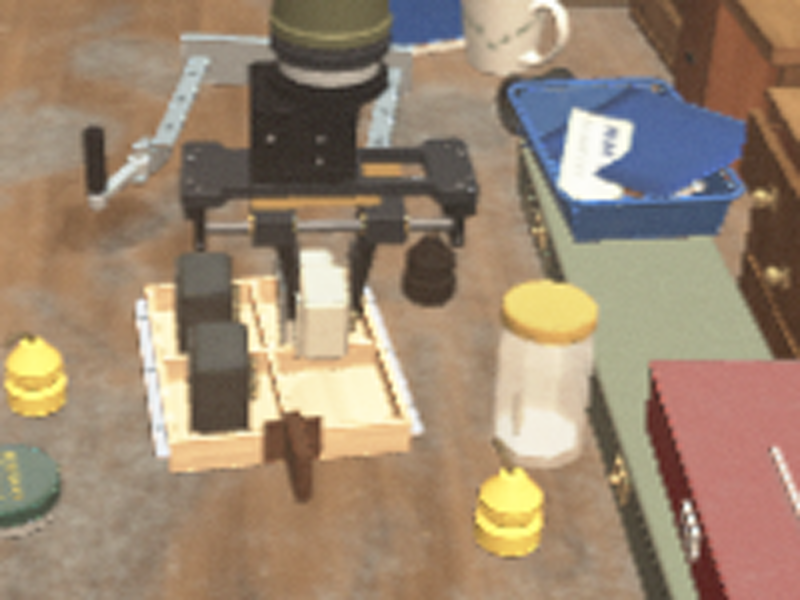

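Call:
drive_tool(
  angular=[
    [0, 0, 0],
    [0, 0, 0],
    [0, 0, 0],
    [0, 0, 0],
    [0, 0, 0],
    [0, 0, 0],
    [0, 0, 0],
    [0, 0, 0],
    [0, 0, 0],
    [0, 0, 0],
    [0, 0, 0],
    [0, 0, 0],
  ],
  delta_pos=[
    [0, 0.3, 2.5],
    [0, 0, 1.5],
    [0, 0, 0.8],
    [0, 0, 0.5],
    [0, 0, 0],
    [0, 0, 0],
    [0, 0, 0],
    [0, 0, -2],
    [0, 0, -3],
    [0, 0, -4],
    [0, 0, -4],
    [0, 0, -4],
  ],
  gripper=[3, 3, 3, 3, 3, 4.5, 4.5, 4.5, 4.5, 4.5, 4.5, 4.5],
)

```text
time_s: 35.1
tool_pos: [0.5676, -0.0871, 0.2193]
tool_rot: [180.0, -0.0, 90.0]
force: [0.4, 0.1, 0.5]
grip_width: 0.0448
grasp_force: 0.0
```

Run:
```python
from h import *
to(.54,-.30,.22,90)
```

```text
at [ 0.5676 -0.0871  0.2193] [ 1.7998e+02 -1.0000e-02  8.9960e+01] shift cm [-21.29  -2.74  -0.07] turn -0.001
```

Call:
drive_tool(
  angular=[
    [0, 0, 0],
    [0, 0, 0],
    [0, 0, 0],
    [0, 0, 0],
    [0, 0, 0],
    [0, 0, 0],
  ],
  delta_pos=[
    [-3, -0.5, -1],
    [-3, -0.5, -1],
    [-3, -0.5, -1],
    [-3, -0.5, -1],
    [0, 0, 0],
    [0, 0, 0],
  ],
  gripper=[4.5, 4.5, 4.5, 4.5, 4.5, 4.5],
)

```text
time_s: 35.7
tool_pos: [0.5475, -0.2078, 0.258]
tool_rot: [179.9, -0.0, 89.9]
force: [0.4, 1.2, -0.5]
grip_width: 0.0454
grasp_force: 0.0
```

Run:
```python
from h import *
p=eyes.read_camera("wrist"); cv2.imwrite("pics/w6.png",p["pixels"][:,:,::-1]); print(p["origin"],p["orientation"])
C=[box(.04,.06,.005,.067,x,y) for x in(-.0475,.0475) for y in(-.039,.039)]
for k,pr,c,m in masks(p,["tray"])[:2]: q,f=fit([(p,m)],TRAY,(.528,-.0435),[1.6,1.7]); print(k,pr,q[:2].round(4),np.rad2deg(q[2]).round(1),round(f,3))
for d in models.search_frame(p,"tray_handle"): print(d["p"],d["centre"],onplane(p,d["centre"],.046).round(4))
```

```text
[ 0.54715182 -0.13925252  0.40583351] [ 1.65184822e+02 -4.12490291e-02 -1.34592177e-01]
tray 0.87 [ 0.5282 -0.0455] 96.3 0.545
0.7 [243.5, 63.4] [[ 0.5364 -0.0692  0.046 ]]
```

View pics/w6.png

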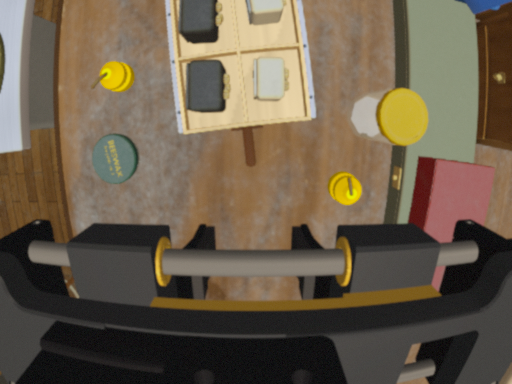

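Run:
```python
from h import *
w=dict(mtx=[[297.32,0,252.9],[0,297.32,197.41],[0,0,1]],origin=[.54715,-.13925,.40583],orientation=[165.185,-.041,-.135])
for n,u,z in [("handle end",(251,165),.046),("handle root",(249.5,129),.046),("rearL",(181,132.5),.027),("rearR",(311,120.5),.027)]: print(n,onplane(w,u,z)[0].round(4))
q=np.array([.5285,-.045,np.deg2rad(95.8)]); print(place(np.array([[-.128,0,.028],[-.15,0,.046],[-.1,.083,.027],[-.1,-.083,.027]]),q).round(4))
to(.5415,-.172,.023,95.8)
```

```text
handle end [ 0.545  -0.1935  0.046 ]
handle root [ 0.5433 -0.1495  0.046 ]
rearL [ 0.4547 -0.1527  0.027 ]
rearR [ 0.6216 -0.1381  0.027 ]
[[ 0.5414 -0.1723  0.028 ]
 [ 0.5437 -0.1942  0.046 ]
 [ 0.456  -0.1529  0.027 ]
 [ 0.6212 -0.1361  0.027 ]]
at [ 0.5481 -0.2053  0.2571] [-1.7997e+02 -5.0000e-02  9.0110e+01] shift cm [ 3.33 -0.65 23.41] turn -0.099
```

Call:
drive_tool(
  angular=[
    [0, 0, -0.092],
    [0, 0, 0],
    [0, 0, 0],
    [0, 0, 0],
    [0, 0, 0],
    [0, 0, 0],
    [0, 0, 0],
    [0, 0, 0],
    [0, 0, 0],
    [0, 0, 0],
    [0, 0, 0],
    [0, 0, 0],
    [0, 0, 0],
    [0, 0, 0],
  ],
  delta_pos=[
    [0, 0, 0],
    [3.3, -0.9, 3],
    [0, 0, 4],
    [0, 0, 4],
    [0, 0, 4],
    [0, 0, 4],
    [0, 0, 2.5],
    [0, 0, 1.7],
    [0, 0, 0],
    [0, 0, 0],
    [0, 0, 0],
    [0, 0, 0],
    [0, 0, 0],
    [0, 0, 0],
  ],
  gripper=[4.5, 4.5, 4.5, 4.5, 4.5, 4.5, 4.5, 4.5, 4.5, 0.5, 0.5, 0.5, 0.5, 0.5],
  squeeze=55,
)

```text
time_s: 37.25
tool_pos: [0.5377, -0.175, 0.0268]
tool_rot: [179.8, 0.0, 95.3]
force: [3.3, 0.2, 2.0]
grip_width: 0.0128
grasp_force: 1.7
```

Run:
```python
from h import *
to(.492,-.015,.025,80.1); print(telemetry.get_obs()["grip_width"])
```

```text
at [ 0.5377 -0.175   0.0268] [1.7976e+02 4.0000e-02 9.5260e+01] shift cm [16.36 -3.08  0.18] turn 0.265
0.012827134402309094
```

Call:
drive_tool(
  angular=[
    [0, 0, 0],
    [0, 0, 0],
    [0, 0, 0],
  ],
  delta_pos=[
    [0, 0, 0],
    [0, 0, 0],
    [0, 0, 0],
  ],
  gripper=[0.5, 0.5, 0.5],
)

```text
time_s: 37.55
tool_pos: [0.5378, -0.1751, 0.0268]
tool_rot: [179.8, 0.0, 95.2]
force: [5.5, 0.8, 5.8]
grip_width: 0.012
grasp_force: 55.0
```

Run:
```python
from h import *
to(.492,-.015,.0265,80.1)
```

```text
at [ 0.5378 -0.1751  0.0268] [1.7977e+02 3.0000e-02 9.5220e+01] shift cm [16.36 -3.1   0.03] turn 0.264
```

Call:
drive_tool(
  angular=[
    [0, 0, 0],
    [0, 0, 0.022],
    [0, 0, 0.022],
    [0, 0, 0.022],
    [0, 0, 0.022],
    [0, 0, 0.022],
    [0, 0, 0.022],
    [0, 0, 0.022],
    [0, 0, 0.022],
    [0, 0, 0.022],
    [0, 0, 0.022],
    [0, 0, 0.022],
    [0, 0, 0.022],
    [0, 0, 0],
    [0, 0, 0],
  ],
  delta_pos=[
    [0.5, -0.1, 0],
    [1, -0.4, 0],
    [1.3, -0.4, 0],
    [1.3, -0.45, 0],
    [1.4, -0.45, 0],
    [1.4, -0.45, 0],
    [1.4, -0.45, 0],
    [1.4, -0.45, 0],
    [1.4, -0.45, 0],
    [1.4, -0.45, 0],
    [1.3, -0.45, 0],
    [1.2, -0.4, 0],
    [0.8, -0.3, 0],
    [0, 0, 0],
    [0, 0, 0],
  ],
  gripper=[0.5, 0.5, 0.5, 0.5, 0.5, 0.5, 0.5, 0.5, 0.5, 0.5, 0.5, 0.5, 0.5, 0.5, 0.5],
)

```text
time_s: 39.05
tool_pos: [0.4878, -0.0199, 0.0268]
tool_rot: [179.9, 0.2, 80.0]
force: [-0.8, -6.8, 13.0]
grip_width: 0.0118
grasp_force: 55.0
```

Run:
```python
from h import *
to(.492,-.018,.0265,80.1); print(telemetry.get_obs()["grip_width"],telemetry.get_obs()["force"])
p=eyes.read_camera("wrist"); cv2.imwrite("pics/w7.png",p["pixels"][:,:,::-1]); print(p["origin"],p["orientation"])
```

```text
at [ 0.4878 -0.0199  0.0268] [179.92   0.23  80.03] shift cm [0.26 0.38 0.03] turn -0.001
0.011765095754101772 [-0.77617015 -6.82571442 12.9579787 ]
[0.49943625 0.04824267 0.17428394] [ 1.64925322e+02 -5.55113275e-02 -9.96465099e+00]
```

View pics/w7.png

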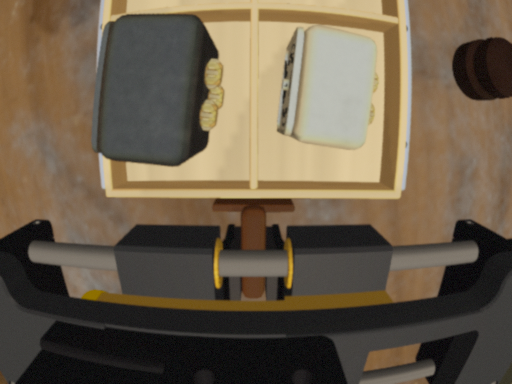

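Run:
```python
from h import *
w=dict(mtx=[[297.32,0,252.9],[0,297.32,197.41],[0,0,1]],origin=[.49943625,.04824267,.17428394],orientation=[164.925,-.0555,-9.965])
L=onplane(w,(106.5,197),.027)[0];R=onplane(w,(401,197),.027)[0]; d=R-L; yaw=np.degrees(np.arctan2(d[1],d[0]))+90
x=np.array([np.cos(np.radians(yaw)),np.sin(np.radians(yaw)),0]); T=(L+R)/2+.1*x
print(L,R,np.linalg.norm(d),"yaw",yaw,"tray",T)
h=np.array([.5575,.357,0]); hx=np.array([np.cos(np.radians(80.1)),np.sin(np.radians(80.1)),0]); hy=np.array([-hx[1],hx[0],0])
print("in holder",(T-h)@hx,(T-h)@hy)
to(.535,.228,.0265,80.1)
```

```text
[0.41223682 0.02354676 0.027     ] [ 0.57446587 -0.00499929  0.027     ] 0.16472140444323025 yaw 80.02031620793012 tray [0.51068124 0.10776067 0.027     ]
in holder -0.25357750058142375 0.003270104447510065
at [ 0.4878 -0.02    0.0267] [179.93   0.22  80.01] shift cm [2.524e+01 3.500e-01 2.000e-02] turn -0.001
```

Call:
drive_tool(
  angular=[
    [0, 0, 0],
    [0, 0, 0],
    [0, 0, 0],
    [0, 0, 0],
    [0, 0, 0],
    [0, 0, 0],
    [0, 0, 0],
    [0, 0, 0],
    [0, 0, 0],
    [0, 0, 0],
  ],
  delta_pos=[
    [0.5, 0.1, 0],
    [0.8, 0.1, 0],
    [1, 0.1, 0],
    [1, 0.05, 0],
    [1, 0, 0],
    [1, 0, 0],
    [1, 0, 0],
    [1, 0, 0],
    [0.7, 0, 0],
    [0, 0, 0],
  ],
  gripper=[0.5, 0.5, 0.5, 0.5, 0.5, 0.5, 0.5, 0.5, 0.5, 0.5],
)

```text
time_s: 40.1
tool_pos: [0.5052, 0.0565, 0.0268]
tool_rot: [179.9, 0.4, 80.0]
force: [-2.1, -10.1, 13.9]
grip_width: 0.0112
grasp_force: 55.0
```

Run:
```python
from h import *
to(.535,.228,.0265,80.1); print(telemetry.get_obs()["grip_width"],telemetry.get_obs()["force"])
p=eyes.read_camera("scene"); cv2.imwrite("pics/s8.png",cv2.resize(p["pixels"][90:250,120:320,::-1],(750,600),interpolation=cv2.INTER_CUBIC))
```

```text
at [0.5052 0.0565 0.0268] [179.92   0.37  79.99] shift cm [17.4  -0.04  0.03] turn -0.002
0.011237910431557318 [ -2.14600763 -10.13857478  13.93091512]
```

View pics/s8.png

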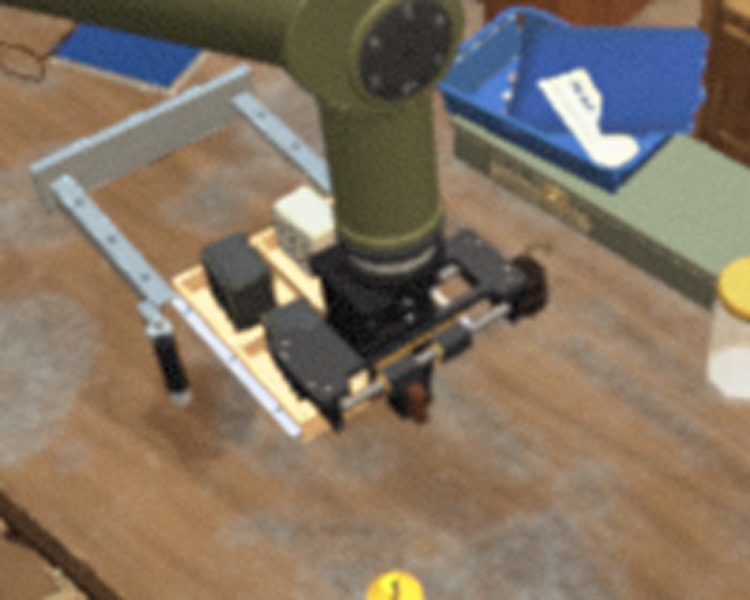

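Call:
drive_tool(
  angular=[
    [0, 0, 0],
    [0, 0, 0],
    [0, 0, 0],
    [0, 0, 0],
    [0, 0, 0],
    [0, 0, 0],
  ],
  delta_pos=[
    [0.5, 0, 0],
    [0.8, 0, 0],
    [0.8, 0, 0],
    [0.8, 0, 0],
    [0.6, 0, 0],
    [0, 0, 0],
  ],
  gripper=[0.5, 0.5, 0.5, 0.5, 0.5, 0.5],
)

```text
time_s: 40.75
tool_pos: [0.5111, 0.0902, 0.0267]
tool_rot: [179.9, 0.4, 80.0]
force: [-2.7, -12.0, 15.1]
grip_width: 0.0119
grasp_force: 55.0
```

Call:
drive_tool(
  angular=[
    [0, 0, 0],
    [0, 0, 0],
    [0, 0, 0],
    [0, 0, 0],
    [0, 0, 0],
    [0, 0, 0],
  ],
  delta_pos=[
    [0.5, 0, 0],
    [0.8, 0, 0],
    [0.8, 0, 0],
    [0.8, 0, 0],
    [0.6, 0, 0],
    [0, 0, 0],
  ],
  gripper=[0.5, 0.5, 0.5, 0.5, 0.5, 0.5],
)

```text
time_s: 41.35
tool_pos: [0.5172, 0.1243, 0.0268]
tool_rot: [179.9, 0.4, 79.9]
force: [-2.1, -12.1, 15.4]
grip_width: 0.0116
grasp_force: 55.0
```

Call:
drive_tool(
  angular=[
    [0, 0, 0],
    [0, 0, 0],
    [0, 0, 0],
    [0, 0, 0],
    [0, 0, 0],
    [0, 0, 0],
    [0, 0, 0],
    [0, 0, 0],
    [0, 0, 0],
    [0, 0, 0],
  ],
  delta_pos=[
    [0.6, 0, 0],
    [1, 0, 0],
    [1, 0, 0],
    [1, 0, 0],
    [1, 0, 0],
    [1, 0, 0],
    [1, 0, 0],
    [1, 0, 0],
    [0.6, 0, 0],
    [0, 0, 0],
  ],
  gripper=[0.5, 0.5, 0.5, 0.5, 0.5, 0.5, 0.5, 0.5, 0.5, 0.5],
)

```text
time_s: 42.35
tool_pos: [0.5317, 0.205, 0.0268]
tool_rot: [179.9, 0.4, 79.9]
force: [-1.9, -10.9, 13.9]
grip_width: 0.0117
grasp_force: 55.0
```

Call:
drive_tool(
  angular=[
    [0, 0, 0],
    [0, 0, 0],
    [0, 0, 0],
    [0, 0, 0],
    [0, 0, 0],
  ],
  delta_pos=[
    [0.3, 0, 0],
    [0.3, 0, 0],
    [0.3, 0, 0],
    [0.3, 0, 0],
    [0, 0, 0],
  ],
  gripper=[0.5, 0.5, 0.5, 0.5, 0.5],
)

```text
time_s: 42.85
tool_pos: [0.5335, 0.2153, 0.0268]
tool_rot: [180.0, 0.5, 79.9]
force: [-2.3, -14.0, 15.9]
grip_width: 0.0116
grasp_force: 55.0
```

Run:
```python
from h import *
to(.535,.228,.0265,80.1); print(telemetry.get_obs()["grip_width"],telemetry.get_obs()["force"])
p=eyes.read_camera("wrist"); print(p["origin"],p["orientation"]); cv2.imwrite("pics/w9.png",p["pixels"][:,:,::-1])
```

```text
at [0.5335 0.2153 0.0268] [179.97   0.52  79.86] shift cm [ 1.28 -0.08  0.03] turn -0.004
0.011613057281301629 [ -2.28420859 -13.97750407  15.93362405]
[0.54562883 0.28420466 0.17395138] [ 1.64632739e+02 -6.76837527e-03 -1.01297891e+01]
```

View pics/w9.png

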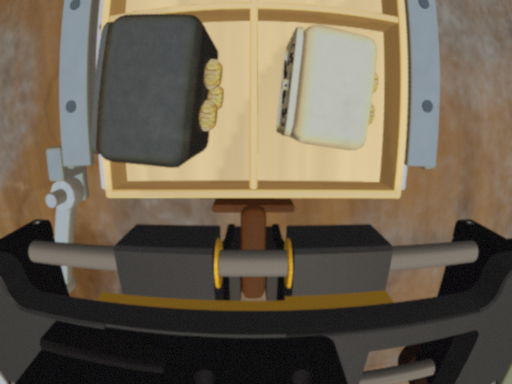

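Run:
```python
from h import *
w=dict(mtx=[[297.32,0,252.9],[0,297.32,197.41],[0,0,1]],origin=[.54562883,.28420466,.17395138],orientation=[164.633,-.0068,-10.13])
hx=np.array([np.cos(np.radians(80)),np.sin(np.radians(80)),0])
for n,u,z in [("L",(106.5,197),.027),("R",(401,197),.027),("mR",(421,166),.03),("mL",(83,165),.03)]: X=onplane(w,u,z)[0]; print(n,X.round(4),(X@hx).round(4))
```

```text
L [0.4581 0.2591 0.027 ] 0.3347
R [0.6201 0.2301 0.027 ] 0.3343
mR [0.6325 0.2466 0.03  ] 0.3527
mL [0.4501 0.2798 0.03  ] 0.3537
```

Call:
drive_tool(
  angular=[
    [0, 0, 0],
    [0, 0, 0],
    [0, 0, 0],
    [0, 0, 0],
    [0, 0, 0],
  ],
  delta_pos=[
    [0.3, 0, 0],
    [0.3, 0, 0],
    [0.3, 0, 0],
    [0.2, 0, 0],
    [0, 0, 0],
  ],
  gripper=[0.5, 0.5, 0.5, 0.5, 0.5],
)

```text
time_s: 43.4
tool_pos: [0.5355, 0.226, 0.0268]
tool_rot: [180.0, 0.5, 79.9]
force: [-2.2, -14.7, 15.9]
grip_width: 0.0116
grasp_force: 55.0
```

Call:
drive_tool(
  angular=[
    [0, 0, 0],
    [0, 0, 0],
    [0, 0, 0],
    [0, 0, 0],
  ],
  delta_pos=[
    [0.15, 0, 0],
    [0.15, 0, 0],
    [0.1, 0, 0],
    [0, 0, 0],
  ],
  gripper=[0.5, 0.5, 0.5, 0.5],
)

```text
time_s: 43.8
tool_pos: [0.5359, 0.2284, 0.0268]
tool_rot: [-180.0, 0.6, 79.8]
force: [-3.9, -16.2, 17.6]
grip_width: 0.0116
grasp_force: 55.0
```

Call:
drive_tool(
  angular=[
    [0, 0, 0],
    [0, 0, 0],
    [0, 0, 0],
  ],
  delta_pos=[
    [0.15, 0, 0],
    [0.15, 0, 0],
    [0, 0, 0],
  ],
  gripper=[0.5, 0.5, 0.5],
)

```text
time_s: 44.1
tool_pos: [0.5359, 0.2285, 0.0267]
tool_rot: [-179.9, 0.8, 79.7]
force: [-6.6, -21.3, 21.4]
grip_width: 0.0114
grasp_force: 55.0
```

Call:
drive_tool(
  angular=[
    [0, 0, 0],
    [0, 0, 0],
    [0, 0, 0],
    [0, 0, 0],
    [0, 0, 0],
    [0, 0, 0],
    [0, 0, 0],
    [0, 0, 0],
    [0, 0, 0],
    [0, 0, 0],
  ],
  delta_pos=[
    [0.2, 0, 0],
    [0, 0, 0],
    [-0.3, 0, 0],
    [0, 0, 0],
    [0, 0, 0],
    [-1, 0, -2],
    [-1, 0, -4],
    [-1, 0, -4],
    [-1, 0, -4],
    [0, 0, 0],
  ],
  gripper=[0.5, 0.5, 0.5, 2.5, 4, 4, 4, 4, 4, 4],
)

```text
time_s: 45.1
tool_pos: [0.5315, 0.2007, 0.1702]
tool_rot: [179.7, -0.3, 80.1]
force: [-0.1, -0.0, -1.1]
grip_width: 0.0396
grasp_force: 0.0
```

Run:
```python
from h import *
to(.39,.2,.065,80.1)
p=eyes.read_camera("wrist"); print(p["origin"],p["orientation"]); cv2.imwrite("pics/w10.png",p["pixels"][:,:,::-1])
for n in ["latch_knob","latch_pivot"]:
    for d in models.search_frame(p,n): print(n,d["p"],d["centre"],onplane(p,d["centre"],.07 if n=="latch_knob" else .024).round(4))
```

```text
at [0.5315 0.2007 0.1702] [179.7   -0.29  80.09] shift cm [ -2.5  -13.92  10.52] turn -0.0
[0.54223409 0.26767493 0.31832075] [165.44008482  -0.27288577  -9.89628848]
latch_knob 0.9 [134.8, 188.5] [[0.4288 0.2306 0.07  ]]
latch_pivot 0.83 [131.1, 191.9] [[0.4024 0.2209 0.024 ]]
```

View pics/w10.png

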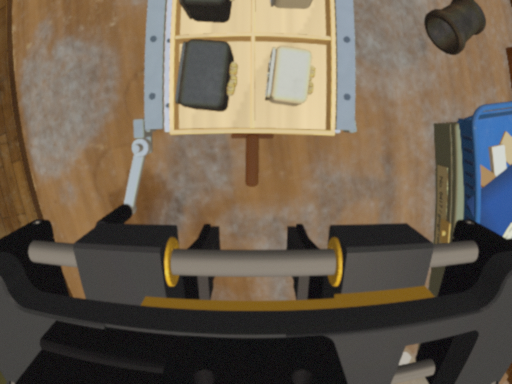

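Call:
drive_tool(
  angular=[
    [0, 0, -0.087],
    [0, 0, -0.086],
    [0, 0, 0],
    [0, 0, 0],
    [0, 0, 0],
    [0, 0, 0],
    [0, 0, 0],
  ],
  delta_pos=[
    [0, 0, 0],
    [0, 0, 0],
    [0, -3.5, 0],
    [0, -3.5, 0],
    [0, -3.5, 0],
    [0, -3.5, 0],
    [0, 0, 0],
  ],
  gripper=[4.5, 4.5, 4.5, 4.5, 4.5, 4.5, 4.5],
)

```text
time_s: 45.95
tool_pos: [0.385, 0.203, 0.1649]
tool_rot: [-179.6, -0.3, 90.5]
force: [0.9, -0.1, 0.1]
grip_width: 0.045
grasp_force: 0.0
```

Run:
```python
from h import *
to(.392,.2005,.065,90)
p=eyes.read_camera("wrist"); print(proj(p,[[.3925,.2004,.084],[.3925,.2004,.03],[.4252,.2646,.024]]).round(0))
for d in models.cut_out(p,"latch_knob"):
    m=d["pixels"]; ys,xs=np.nonzero(m); dark=p["pixels"][ys,xs].sum(1)<150; print(d["p"],d["centre"],m.sum(), np.c_[xs,ys][dark].mean(0) if dark.any() else None, onplane(p,np.c_[xs,ys][dark].mean(0),.055) if dark.any() else None)
```

```text
at [0.385  0.203  0.1649] [-179.6    -0.33   90.54] shift cm [-0.26  0.7   9.99] turn 0.009
[[263. 211.]
 [262. 195.]
 [296. 129.]]
0.7 [270.2, 168.3] 1529 [258.96896552 195.46896552] [[0.3891708  0.20583671 0.055     ]]
```

Call:
drive_tool(
  angular=[
    [0, 0, 0],
    [0, 0, 0],
    [0, 0, 0],
    [0, 0, 0],
    [0, 0, 0],
    [0, 0, 0],
    [0, 0, 0],
    [0, 0, 0],
    [0, 0, 0],
    [0, 0, 0],
    [0, 0, 0],
    [0, 0, 0],
    [0, 0, 0],
    [0, 0, 0],
    [0, 0, 0],
    [0, 0, 0],
    [0, 0, 0],
    [0, 0, 0],
  ],
  delta_pos=[
    [-0.1, 0.6, 3],
    [0, 0, 3],
    [0, 0, 2.5],
    [0, 0, 1.4],
    [0, 0, 0],
    [0, 0, 0],
    [-0.35, 0.95, 0],
    [-0.35, 0.95, 0],
    [-0.05, 0.95, 0],
    [-0.05, 0.95, 0],
    [0.2, 0.9, 0],
    [0.2, 0.9, 0],
    [0.3, 0.6, 0],
    [0.3, 0.6, 0],
    [0.4, 0.6, 0],
    [0.4, 0.6, 0],
    [0, 0, 0],
    [0, 0, 0],
  ],
  gripper=[4.5, 4.5, 4.5, 4.5, 2.4, 2.4, 2.4, 2.4, 2.4, 2.4, 2.4, 2.4, 2.4, 2.4, 2.4, 2.4, 2.4, 2.4],
  squeeze=10,
)

```text
time_s: 47.85
tool_pos: [0.4771, 0.2098, 0.0668]
tool_rot: [-180.0, 0.0, 90.0]
force: [-0.5, 0.5, -0.3]
grip_width: 0.0239
grasp_force: 0.0
```

Run:
```python
from h import *
to(.475,.18,.16,90)
p=eyes.read_camera("wrist"); cv2.imwrite("pics/w11.png",p["pixels"][:,:,::-1])
```

```text
at [0.4771 0.2098 0.0668] [-1.7998e+02  3.0000e-02  9.0020e+01] shift cm [-2.98 -0.21 -9.32] turn 0.0
```

View pics/w11.png

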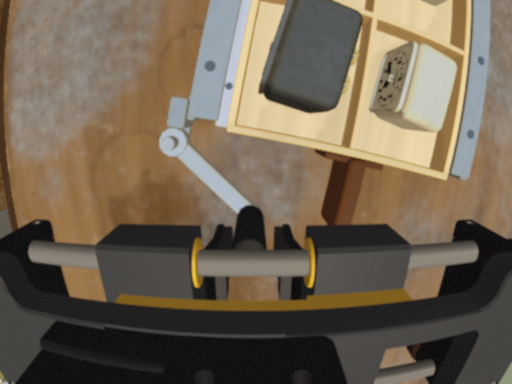

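Call:
drive_tool(
  angular=[
    [0, 0, 0],
    [0, 0, 0],
    [0, 0, 0],
    [0, 0, 0],
    [0, 0, 0],
    [0, 0, 0],
    [0, 0, 0],
    [0, 0, 0],
    [0, 0, 0],
    [0, 0, 0],
    [0, 0, 0],
    [0, 0, 0],
    [0, 0, 0],
    [0, 0, 0],
    [0, 0, 0],
    [0, 0, 0],
  ],
  delta_pos=[
    [0, 0, 0],
    [0, 0, -1.5],
    [0, 0, -2],
    [0, 0, 0],
    [-3.0, 0.5, 0],
    [0, 0, 0],
    [0, 0, 0],
    [0, 0, 2],
    [0, 0, 1.6],
    [0, 0, 0],
    [1, 0.2, 0],
    [0.8, 0.2, 0],
    [0.7, 0.3, 0],
    [0.7, 0.3, 0],
    [0.7, 0.3, 0],
    [0, 0, 0],
  ],
  gripper=[3, 3, 3, 3, 0.5, 0, 0, 0, 0, 0, 0, 0, 0, 0, 0, 0],
)

```text
time_s: 49.5
tool_pos: [0.4951, 0.2211, 0.0661]
tool_rot: [-180.0, -0.0, 90.1]
force: [-0.1, 0.4, 0.2]
grip_width: 0.0005
grasp_force: 0.0
```

Call:
drive_tool(
  angular=[
    [0, 0, 0],
    [0, 0, 0],
    [0, 0, 0],
    [0, 0, 0],
    [0, 0, 0],
  ],
  delta_pos=[
    [0.4, 0.1, 0],
    [0.4, 0.1, 0],
    [0.4, 0, 0],
    [0.3, 0, 0],
    [0, 0, 0],
  ],
  gripper=[0, 0, 0, 0, 0],
)

```text
time_s: 50.0
tool_pos: [0.4966, 0.2343, 0.0656]
tool_rot: [-179.9, 0.0, 90.1]
force: [0.4, -0.2, 1.0]
grip_width: 0.0002
grasp_force: 0.0
```

Call:
drive_tool(
  angular=[
    [0, 0, 0],
    [0, 0, 0],
    [0, 0, 0],
  ],
  delta_pos=[
    [0.2, 0, 0],
    [0.2, 0, 0],
    [0, 0, 0],
  ],
  gripper=[0, 0, 0],
)

```text
time_s: 50.3
tool_pos: [0.4967, 0.2349, 0.0656]
tool_rot: [-179.9, 0.2, 89.9]
force: [-1.5, -6.9, 2.6]
grip_width: 0.0002
grasp_force: 3.3
```

Run:
```python
from h import *
print(telemetry.get_obs()["force"],telemetry.get_obs()["tool_pos"])
p=eyes.read_camera("wrist"); cv2.imwrite("pics/w12.png",p["pixels"][:,:,::-1])
print(proj(p,[[.4252,.2646,.024],[.496,.2523,.024],[.496,.2523,.084]]).round(0))
```

```text
[-1.53298989 -6.88014491  2.64118395] [0.49674652 0.2348606  0.0655817 ]
[[148. 181.]
 [252. 199.]
 [252. 233.]]
```

View pics/w12.png

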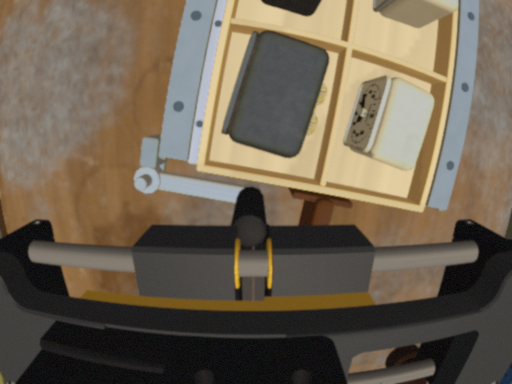

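Call:
drive_tool(
  angular=[
    [0, 0, 0],
    [0, 0, 0],
    [0, 0, 0],
    [0, 0, 0],
    [0, 0, 0],
    [0, 0, 0],
    [0, 0, 0],
    [0, 0, 0],
    [0, 0, 0],
    [0, 0, 0],
    [0, 0, 0],
    [0, 0, 0],
  ],
  delta_pos=[
    [-0.3, 0, 0],
    [-1, 0, 0],
    [-1, 0, 0],
    [0, 0, -3],
    [0, 0, -4],
    [0, 0, -4],
    [-3, 0, -2],
    [-3, 0, 0],
    [-3, 0, 0],
    [0, 0, 0],
    [0, 0, 0],
    [0, 0, 0],
  ],
  gripper=[0, 0, 0, 0, 0, 0, 0, 0, 0, 0, 0, 0],
)

```text
time_s: 51.55
tool_pos: [0.4967, 0.1258, 0.1956]
tool_rot: [-180.0, -0.0, 90.1]
force: [-0.0, 0.7, -0.0]
grip_width: 0.0001
grasp_force: 0.0
```

Run:
```python
from h import *
print(telemetry.get_obs()["tool_pos"],telemetry.get_obs()["force"])
T=dict(a=(.58,.31,'a'),b=(.60,.40,'b'),c=(.52,.40,'c'),d=(.50,.32,'c'))
seeclocks(T,("scene","side","wrist"))
for n in ("scene","side","wrist"):
    p=eyes.read_camera(n)
    for k,z in (("lamp_mid",.03),("latch_knob",.06),("polish_tin_mid",.012),("jar_screws_mid",.05)):
        print(n,k,[(round(d["p"],2),onplane(p,d["centre"],z)[0][:2].round(3)) for d in models.search_frame(p,k)])
    for k,pr,c,m in masks(p,["tray"])[:1]:
        q,f=fit([(p,m)],TRAY,(.5575,.357),[1.35,1.45]); print(n,"tray",q[:2].round(4),np.rad2deg(q[2]).round(1),round(f,3))
```

```text
[0.49674033 0.12578379 0.19563032] [-0.01900753  0.67028505 -0.04354287]
scene a [182. 156.] [0.5379 0.2513] 25.5 0.702
scene b [155. 134.] [0.5295 0.4252] -19.1 0.225
scene c [155. 134.] [0.5294 0.4259] -21.8 0.304
scene d [172. 154.] [0.5055 0.3259] -28.8 0.313
side a [268. 164.] [0.5837 0.3305] -21.2 0.287
side b [274. 147.] [0.6096 0.4485] 4.5 0.396
side c [250. 156.] [0.5061 0.3457] -16.5 0.526
side d [246. 159.] [0.4662 0.2961] -44.8 0.926
wrist a [336.  24.] [0.5848 0.3098] -16.2 0.076
wrist b not seen
wrist c not seen
wrist d [264.  18.] [0.5114 0.3202] -26.2 0.071
scene lamp_mid [(0.77, array([ 0.354, -0.078])), (0.73, array([ 0.741, -0.117])), (0.52, array([ 0.661, -0.234])), (0.48, array([0.658, 0.058]))]
scene latch_knob [(0.52, array([0.451, 0.229]))]
scene polish_tin_mid [(0.94, array([ 0.348, -0.181]))]
scene jar_screws_mid [(0.93, array([ 0.714, -0.126]))]
scene tray [0.6148 0.4845] 73.7 6.13
side lamp_mid [(0.87, array([ 0.667, -0.23 ])), (0.64, array([0.661, 0.069])), (0.52, array([ 0.357, -0.081]))]
side latch_knob [(0.65, array([0.484, 0.202])), (0.57, array([0.547, 0.197]))]
side polish_tin_mid [(0.89, array([ 0.345, -0.177])), (0.23, array([0.586, 0.354]))]
side jar_screws_mid [(0.82, array([ 0.713, -0.115])), (0.59, array([0.582, 0.29 ]))]
side tray [0.5588 0.3642] 78.4 1.599
wrist lamp_mid [(0.88, array([0.655, 0.072]))]
wrist latch_knob [(0.82, array([0.477, 0.253]))]
wrist polish_tin_mid [(0.62, array([0.55 , 0.281]))]
wrist jar_screws_mid [(0.67, array([ 0.707, -0.128])), (0.44, array([0.507, 0.304]))]
wrist tray [0.5571 0.3576] 80.1 0.618
```

Call:
drive_tool(
  angular=[
    [0, 0, 0],
    [0, 0, 0],
    [0, 0, 0],
    [0, 0, 0],
    [0, 0, 0],
    [0, 0, 0],
    [0, 0, 0],
  ],
  delta_pos=[
    [0, 0, -4],
    [0, 0, -4],
    [3.5, 1, 0],
    [3.5, 1, 0],
    [3.5, 1, 0],
    [3.5, 1, 0],
    [0, 0, 0],
  ],
  gripper=[0, 0, 0, 0, 0, 0, 0],
)

```text
time_s: 53.9
tool_pos: [0.5363, 0.2718, 0.274]
tool_rot: [-180.0, 0.1, 90.5]
force: [-0.7, 0.0, -0.3]
grip_width: 0.0003
grasp_force: 0.0
```

Run:
```python
from h import *
seeclocks(dict(a=(.585,.31,'a'),b=(.60,.40,'b'),c=(.52,.41,'c'),d=(.51,.32,'c')))
p=eyes.read_camera("wrist")
for d in models.search_frame(p,"latch_knob"): print(d["p"],onplane(p,d["centre"],.06))
for k,pr,c,m in masks(p,["tray"])[:1]: print(pr,fit([(p,m)],TRAY,(.5575,.357),[1.4]))
```

```text
wrist a [288. 149.] [0.5836 0.3053] -16.5 0.133
wrist b [309.  66.] [0.6079 0.4129] -8.1 0.106
wrist c [247.  64.] [0.5257 0.4128] -18.9 0.132
wrist d [232. 136.] [0.5071 0.3188] -15.1 0.138
0.87 [[0.48199751 0.26608364 0.06      ]]
0.78 (array([0.55762999, 0.35626977, 1.39105267]), np.float64(0.6036927103996277))
```

```bash
python3 -c "
from cell import env
print(env.sign_off())"
```

```text
the job is handed in; nothing more can be done
None
```

I handed the job in, but no verdict came back. By my last camera check all four clocks stood upright in the tray, the tray was home against the back stop, the latch was shut, the lamp holder stood clear on the table, and the tin and jar had not moved; I viewed 15 pictures, one over the limit of 14.

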